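# Release a left-hand hold-down clamp and index the rail to its stop

### The arm

A 7-joint arm with a two-finger parallel gripper is mounted at the origin on the work surface. World frame = base frame: x ahead of the robot, y to its left, z up, the work surface at z = 0. Lengths are in m, angles in rad, forces in N, time in s.
With the tool pointing down it reaches from about 0.4 to 0.85 m from the base axis. Payload 10.4 kg.
Tool frame: the origin (TCP) lies on the centre line of the jaws, within the pads' length; the fingertips stand 14 mm ahead of it and the grasp point (between the pads) lies 5 mm behind it (tip_reach is the z of the fingertips in the tool frame, in m); z points along the fingers, x is the direction in which the jaws open and shut, and the axes are right-handed (so a half turn about z gives the same grasp; the last joint's range is limited). The gripper opens to 87 mm and grips with 3 to 60 N. Pads are 19 mm wide; open, the fingers measure 117 mm over their backs; the gripper's body (75 mm by 190 mm) begins 51 mm behind the grasp point.
Start: joints at [1.196, 0.332, -0.065, 1.46, 0.022, 1.35, -0.088], TCP at [0.215, -0.587, 0.2] pointing down, gripper open.
Joint ranges: [-2.6, 2.6], [-0.5, 2.12], [-1.47, 1.34], [0.16, 2.42], [-1.27, 4.41], [0.06, 2.06], [-2.6, 2.6]. Speed limits (rad/s): [2.22, 2.22, 2.79, 2.79, 3.14, 3.14, 3.14].

### API

Orientations are given as a unit quaternion [x, y, z, w].
In Python, from bench import * gives the robot as it stands.
- The arm moves only by the tool carry_out, never from a script. Its argument "rows" is a list of rows, each a list of 5 numbers: the closure, from -1 (fully open) to 1 (shut), so that 0 is half open, then the shift along the tool's x, y, z in units of 30 mm (1.0 is 30 mm), then the turn about the tool's z in units of 5 degrees (1.0 is 5 degrees). In form: [[jaw, x, y, z, turn], ...]. A call has 1 to 20 rows; each row shifts and turns the pose as measured when the row begins, along the tool's axes as they then stand; what a row does not reach is not made up. A row lasts 1/12 s, in which the tool goes at most 41.7 mm and 7.16 degrees, less where a joint would pass 70% of its speed; a pose out of reach is approached as far as the arm can. A call is refused whole if a number of a shift passes 1 or a number of a turn 1, either way. A call with a gripper value outside its range is refused whole. The fingers move at their own pace and stop on an object; "force" is the grip in N (left out, the last holds). Time passes only in rows, so rows that do not move let the fingers close. It gives the time, the measured TCP pose, the force and the opening at its end, in the units of the state.
- read_state(): the state, without advancing time (a new reading comes with each control period).
- camera(name): name is "side" or "top"; returns the picture (384x512x3 uint8, blue, green, red); there is no depth.
- camera_info(name): a dict with "fx", "fy", "cx", "cy" (pixels), "dist_coeffs" ([k1, k2, p1, p2, k3] as OpenCV has them; the pictures are not rectified), "extrinsics" (4x4, takes a point from camera to world coordinates). Camera axes: x right, y down, z forward; pixel columns grow to the right and rows downward; lengths in m; the calibration is good to about 2 mm. A picture is of the moment at which its call begins. camera_info takes no time and is no camera call.
- close_job(): hands the job in, once; it reports no verdict.
Trained networks look in the newest picture that a camera, given by its name, has taken for a name from the list of things; names that differ only in an ending like _2 or _b are one class to them, and where a whole thing is asked for, a point or a joint stands for the part that bears it (a point fixed in the world has none). Each returns a list of dicts, best first, with "conf" (0 to 1); they miss things now and then, are a little off and sometimes report something else, mostly with a low value. They report only what shows in the picture. A call takes as long as a camera call.
- recognise(query, camera): "box" ([centre column, centre row, width, height] in pixels, round what is visible of it).
- silhouettes(query, camera): "mask" (384x512 bool, what is visible of it) and "box" ([centre column, centre row, width, height] in pixels, round what is visible of it).
- pinpoint(query, camera): "xy" ([column, row] in pixels: a listed point, or the origin of a listed thing).
The state is a dict: "time": time; "joint_positions": joint angles; "joint_vel": joint speeds; "joint_torque": joint torques, N m; "ee_pos": TCP position; "eef_rot": TCP orientation; "ft_force": force on the tool from outside, world axes, zero at the start; "torque": the same for the moment, N m; "width": finger opening in m.
Only numpy, scipy, OpenCV 4.12 (cv2) and the standard library are available. Lean on these libraries where they do the work, as an engineer would, in place of code of your own. Each camera call takes 0.05 s, during which the arm holds its last target. There are 200 camera calls.

### The job

Free the oak rail in the clamping jig: the red knob has a left-hand thread, so loosen it clockwise (seen from above) until it comes to its stop, without forcing it there or pushing the slender screw sideways. Only then slide the rail along the fence until its end is snug against the rubber buffer of the end stop, pressing gently (well under 20 N), and leave it there flat and straight with the clamp loose. Do not drag the rail while it is clamped, and leave the other things on the bench where they are.

Things in the scene. Friction and masses are not known exactly. Their poses are not given: they have to be found in the camera images.
- jig: Fixed plywood board, top 20 mm over the bench, x -50 to 100, y -220 to 210 mm in its frame; origin on its underside below the clamp screw's axis; x points to the clamp's column, y along the fence to the end stop. Fence: strip 14 mm tall, face at x = 23.5 mm. Steel column at x 60 to 90, y -25 to 25 mm; arm 36 mm wide from it over the rail to the screw, its top 90 mm over the bench.
- knob_grip (a point): Centre of the knob's red bar, on the screw's axis, 128 mm over the bench when hard tight, rising 1.6 mm per rad of clockwise turn. Bar: 66 long (along this frame's x), 14 thick, 38 mm tall (14 above to 24 below this point): grip it from above across its thickness. Under it a hub of 20 mm diameter and, up to 96 mm over the bench, collars of 30 mm. The bar's direction does not tell how tight it is.
- screw_axis (a point): Point fixed to the jig, where knob_grip lies when hard tight and unbent. The thread runs 2.6 rad from hard tight to a solid loose stop; 1.6 to 2.6 rad of it are left at the start. Turning takes about 0.35 N m. The sprung pad clears the rail 0.7 rad before the loose stop. The slender screw gives sideways 9 N per mm; over about 20 N (2.4 mm) damages it.
- twist (a joint): Elastic twist of the screw's seat under the torque put on the knob, rad, 3 N m per rad, positive clockwise; about 0.12 while the knob turns, growing when it is forced against either end of its thread; more than 0.3 (0.9 N m) damages it. The knob springs back by it when let go.
- rail: Oak rail to be moved, 44 x 260 x 28 mm, 0.22 kg (varies), lying on the jig board under the clamp pad and along the fence; origin at the centre of its underside; y along its length towards the stop, z up.
- rail_front (a point): Centre of the rail's end face nearest the stop, 14 mm above the board.
- rail_back (a point): Centre of the rail's end face away from the stop (130 mm behind its origin), 14 mm above the board: it can be pushed here, the screw's axis stays at least 110 mm ahead.
- stop: End stop fixed on the jig, with an orange cap: steel block 70 x 24 x 34 mm with a black rubber buffer on the side facing the rail, 60 mm wide, 8 mm thick, which yields 1 mm per 12 N. Axes like the jig's. It is set 25 to 75 mm ahead of the rail.
- stop_face (a point): Centre of the buffer's outer face at rest, 14 mm above the board; the rail's front meets it coming along +y of the jig.
- spare_rail: Bystander: a second oak rail, 44 x 260 x 28 mm, lying on the bench behind the jig.
- mallet: Bystander: wooden mallet, head 70 x 120 x 60 mm, handle 200 mm.
- chisel: Bystander: chisel lying on the bench, 240 mm long.
- pencil: Bystander: red carpenter's pencil, 170 mm long, 7 mm thick.
- plane: Bystander: steel hand plane, 240 x 62 mm, 90 mm tall.
- glue: Bystander: yellow glue bottle, 56 mm across, 150 mm tall.
- mug: Bystander: blue mug, 80 mm across, 90 mm tall.

How it is judged:
On the way, in this order (a step that is already met when the one before it is completed fails the run):
1. the knob is turned clockwise to its loose stop (z of knob_grip in the frame of jig above 0.13176 m), for 0.2 s.
2. the rail lies along the fence with its end against the buffer (y of rail_front in the frame of stop_face between -0.0015 and 0.004 m and x of rail_front in the frame of jig between -0.006 and 0.006 m and angle between the y axis of rail and the y axis of jig, either way round below 0.03 rad and angle between rail's own z axis and vertical below 0.03 rad), for 0.2 s.
At the end, for the whole second after the job is handed in: The knob is left loose (within about 0.25 rad of its loose stop), the rail lies at rest flat on the board, its front end within 1.5 mm of the buffer's resting face, within 6 mm of the screw's line across the board and within 0.03 rad of the fence's direction (all of step 2 and z of knob_grip in the frame of jig above 0.13176 m and linear speed of rail below 0.01 m/s); the robot touches nothing.
It fails at once if the screw is bent sideways by more than 2.4 mm (about 20 N) (horizontal distance between knob_grip and screw_axis above 0.0024 m).
It fails at once if the knob is forced against an end of its thread (screw seat twisted more than 0.3 rad, 0.9 N m) (value of joint twist above 0.3 rad or value of joint twist below -0.3 rad).
It fails at once if the rail is dragged more than 10 mm while still clamped (z of knob_grip in the frame of jig below 0.1304 m and distance of rail from where it was at the start of the episode above 0.01 m).
It fails at once if the rail is pressed against the stop with more than 22 N (contact force between rail and stop above 22 N).
It fails at once if another thing on the bench is moved more than 20 mm (distance of any of spare_rail, mallet, chisel, pencil, plane, glue, mug from where it was at the start of the episode above 0.02 m).
It also fails if it takes over 72 s, if anything falls off the work surface, if the arm or the gripper's body presses on something with over 40 N, if the wrist force passes 120 N, or if a joint passes its speed limit or range.

## Working session

There is one attempt and no reset: what is moved stays moved. The work goes in short steps, Python scripts to look and compute and a tool call to move; the robot and the scene stay as the last step left them, time stands still between calls to the robot, and variables do not carry over. Pictures are saved under pics/ and viewed, about 8 in all and at most 12, crops included, and the job is handed in when it is done.

Besides the shell and the picture viewer there is one more tool, called after "Call:" as name([rows], argument=value, ...), one row to a line, values as JSON. carry_out: Moves the arm, as the interface text tells. Its arguments: {"type":"object","properties":{"rows":{"type":"array","items":{"type":"array","items":{"type":"number"}}},"force":{"type":"number"}},"required":["rows"]}

```bash
mkdir -p pics
cat > h.py <<'E'
from bench import *
import numpy as np, cv2
from scipy.spatial.transform import Rotation as R
def cal(n):
    i=camera_info(n); K=np.array([[i['fx'],0,i['cx']],[0,i['fy'],i['cy']],[0,0,1.]]); return K,np.array(i['dist_coeffs'],float),np.array(i['extrinsics'])
def ray(n,xy):
    K,d,T=cal(n); p=cv2.undistortPoints(np.array([[xy]],float),K,d)[0,0]
    return T[:3,3],T[:3,:3]@np.array([p[0],p[1],1])
def atz(n,xy,z):
    o,v=ray(n,xy); return o+v*(z-o[2])/v[2]
def proj(n,P):
    K,d,T=cal(n); Ti=np.linalg.inv(T); return cv2.projectPoints(np.atleast_2d(P).astype(float),cv2.Rodrigues(Ti[:3,:3])[0],Ti[:3,3],K,d)[0][:,0]
def tri(a,b):
    (o1,v1),(o2,v2)=ray('top',a),ray('side',b); v1=v1/np.linalg.norm(v1);v2=v2/np.linalg.norm(v2)
    s=np.linalg.lstsq(np.c_[v1,-v2],o2-o1,rcond=None)[0]; p,q=o1+s[0]*v1,o2+s[1]*v2
    return (p+q)/2,np.linalg.norm(p-q)
E
python3 - <<'E'
from h import *
np.set_printoptions(precision=4,suppress=True)
for n in('top','side'):
    cv2.imwrite(f'pics/{n}0.png',camera(n)); print(n,cal(n)[2])
Z=dict(knob_grip=.131,screw_axis=.128,rail=.02,rail_front=.034,rail_back=.034,stop=.02,stop_face=.034,jig=0)
for q in Z:
    r={n:pinpoint(q,n) for n in('top','side')}
    for n in r: print(q,n,[(np.round(a['xy'],1),round(a['conf'],2),atz(n,a['xy'],Z[q])) for a in r[n][:2]])
    if r['top'] and r['side']: print('  tri',tri(r['top'][0]['xy'],r['side'][0]['xy']))
s=read_state();print({k:np.round(s[k],3) for k in s})
E
```

```text
top [[ 0.0287 -0.9922  0.1217  0.4166]
 [-0.9996 -0.0275  0.0111 -0.0162]
 [-0.0076 -0.1219 -0.9925  1.433 ]
 [ 0.      0.      0.      1.    ]]
side [[-0.8129 -0.4242  0.3991  0.0344]
 [-0.5823  0.5768 -0.573   0.7244]
 [ 0.0128 -0.6982 -0.7158  1.069 ]
 [ 0.      0.      0.      1.    ]]
knob_grip top [(array([240.2, 209.9]), 0.54, array([0.5108, 0.0405, 0.131 ])), (array([371.5, 241.8]), 0.36, array([ 0.415 , -0.4042,  0.131 ]))]
knob_grip side [(array([251.7, 213.1]), 0.84, array([0.5098, 0.0464, 0.131 ]))]
  tri (array([0.5122, 0.0413, 0.1246]), np.float64(0.0020005867229892487))
screw_axis top [(array([373.1, 240.3]), 0.68, array([ 0.4202, -0.4106,  0.128 ])), (array([240.5, 212.1]), 0.61, array([0.5036, 0.0394, 0.128 ]))]
screw_axis side [(array([251.6, 214.2]), 0.56, array([0.5093, 0.0475, 0.128 ]))]
  tri (array([ 0.545 , -0.3299, -0.1441]), np.float64(0.39885187544343176))
rail top [(array([258.1, 213.1]), 0.71, array([ 0.509 , -0.0203,  0.02  ])), (array([207.2, 216.2]), 0.51, array([0.4923, 0.1653, 0.02  ]))]
rail side [(array([260.8, 224.7]), 0.55, array([ 0.5183, -0.012
[... 1293 characters left out ...]
]
jig side [(array([254. , 241.7]), 0.75, array([0.5068, 0.0369, 0.    ])), (array([257.9, 225.5]), 0.37, array([ 0.5327, -0.0194,  0.    ]))]
  tri (array([0.5075, 0.0404, 0.0037]), np.float64(0.005247944222512315))
{'time': np.float64(0.9), 'joint_positions': array([ 1.196,  0.332, -0.065,  1.46 ,  0.022,  1.35 , -0.088]), 'joint_vel': array([-0.   , -0.002,  0.001, -0.002,  0.   ,  0.001,  0.001]), 'joint_torque': array([  0.001, -62.303,   0.025, -39.011,  -0.061,   0.032,   0.   ]), 'ee_pos': array([ 0.215, -0.587,  0.2  ]), 'eef_rot': array([ 0.82 , -0.572,  0.   ,  0.   ]), 'ft_force': array([0.133, 0.014, 0.35 ]), 'torque': array([ 0.004,  0.013, -0.017]), 'width': np.float64(0.087)}
```

View pics/top0.png

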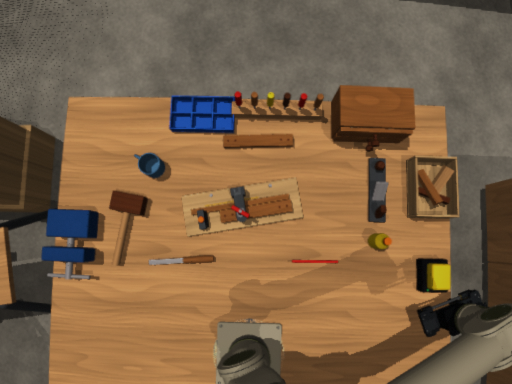

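View pics/side0.png

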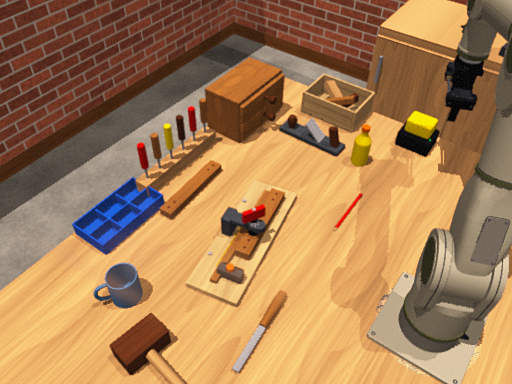

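Run:
```python
from h import *
np.set_printoptions(precision=4,suppress=True)
t=cv2.imread('pics/top0.png')[165:245,175:310]; s=cv2.imread('pics/side0.png')[175:310,180:305]
a=cv2.resize(t,None,fx=5.9,fy=5.9,interpolation=3); cv2.imwrite('pics/tc.png',a)
b=cv2.resize(s,None,fx=4.4,fy=4.4,interpolation=3); cv2.imwrite('pics/sc.png',b)
for n in('top','side'):
    im=camera(n)
    for q,z in (('knob_grip',.14),('rail',.048),('stop',.054),('jig',.02)):
        for m in silhouettes(q,n)[:2]:
            c,sz,ang=r=cv2.minAreaRect(np.argwhere(m['mask'])[:,::-1].astype(np.float32))
            w=np.array([atz(n,p,z)[:2] for p in cv2.boxPoints(r)])
            print(n,q,round(m['conf'],2),np.round(c),np.round(sz,1),round(ang,1),'world c',w.mean(0),'edge angs',[round(float(np.degrees(np.arctan2(*(w[i+1]-w[i])[::-1]))),1) for i in(0,1)],[round(float(np.linalg.norm(w[i+1]-w[i])),3) for i in (0,1)])
```

```text
top rail 0.62 [256. 210.] [12.5 72.2] 81.0 world c [ 0.5176 -0.0118] edge angs [-79.3, -170.0] [0.259, 0.045]
top stop 0.68 [203. 219.] [19.7  9.9] 81.9 world c [0.4817 0.1769] edge angs [-80.2, -169.5] [0.036, 0.07]
top jig 0.88 [242. 206.] [ 41. 118.] 80.6 world c [0.5334 0.041 ] edge angs [-79.0, -169.8] [0.436, 0.151]
top jig 0.59 [258. 141.] [13.8 70.2] 87.9 world c [ 0.7789 -0.013 ] edge angs [-86.3, -177.2] [0.264, 0.053]
side knob_grip 0.63 [254. 214.] [14.9 25.9] 71.6 world c [0.4974 0.0524] edge angs [-119.6, 138.5] [0.072, 0.051]
side knob_grip 0.28 [242. 239.] [ 56.9 134.2] 28.6 world c [0.4817 0.1167] edge angs [-74.4, 177.6] [0.428, 0.176]
side rail 0.83 [260. 223.] [18.6 78.8] 30.3 world c [ 0.514 -0.007] edge angs [-78.0, 175.9] [0.285, 0.062]
side stop 0.85 [231. 271.] [27.3 15.5] 20.0 world c [0.4751 0.186 ] edge angs [-68.4, -167.4] [0.047, 0.074]
side stop 0.53 [260. 223.] [18.7 77.8] 29.1 world c [ 0.5111 -0.0011] edge angs [-77.0, 177.4] [0.28, 0.062]
side jig 0.76 [241. 240.] [ 56.8 133.8] 28.6 world c [0.5393 0.0394] edge angs [-74.4, 177.6] [0.481, 0.198]
side jig 0.31 [361. 145.] [17.8 43. ] 12.1 world c [ 0.4458 -0.5206] edge angs [-70.4, -163.5] [0.238, 0.064]
```

View pics/tc.png

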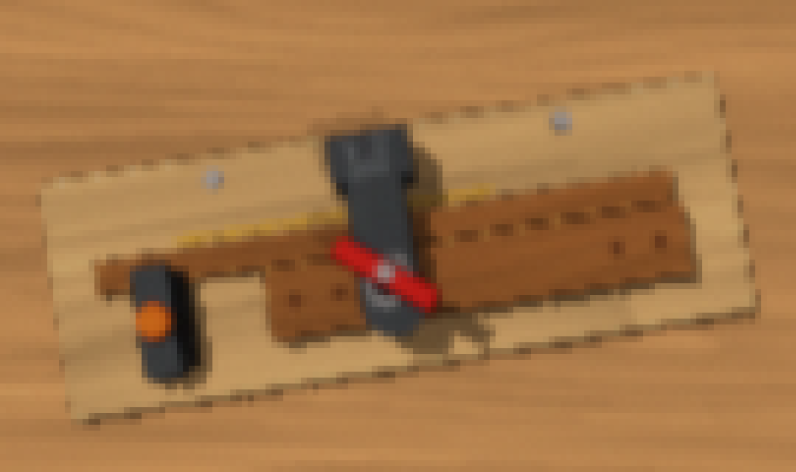

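View pics/sc.png

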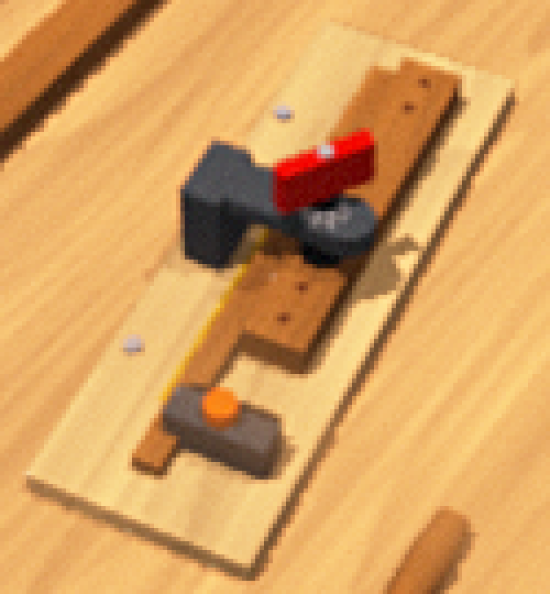

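```bash
cat > red.py <<'E'
from h import *
np.set_printoptions(precision=4,suppress=True)
def red(n,im,roi):
    x0,x1,y0,y1=roi; h=cv2.cvtColor(im[y0:y1,x0:x1],cv2.COLOR_BGR2HSV)
    m=(((h[...,0]<4)|(h[...,0]>174))&(h[...,1]>200)&(h[...,2]>80)).astype(np.uint8)
    k,l,s,_=cv2.connectedComponentsWithStats(m); i=1+np.argmax(s[1:,4])
    return np.argwhere(l==i)[:,::-1]+[x0,y0],h
E
python3 - <<'E'
from red import *
# model fit: project box 66x14x38, center (x,y), yaw; compare mask in both views
from scipy.optimize import minimize
masks={}
for n,roi in(('top',(225,258,196,226)),('side',(230,275,195,232))):
    im=cv2.imread(f'pics/{n}0.png'); p,_=red(n,im,roi); m=np.zeros((384,512),np.uint8); m[p[:,1],p[:,0]]=1; masks[n]=m; print(n,m.sum(),p.min(0),p.max(0))
S=8
def cost(v,prt=False):
    x,y,a=v[:3]; z=.129; c=0
    B=np.array([[i*.033,j*.007,k] for i in(-1,1) for j in(-1,1) for k in(-.024,.014)])
    W=B@R.from_euler('z',a).as_matrix().T+[x,y,z]
    for n in masks:
        off=v[3:5] if n=='side' else [0,0]
        h=cv2.convexHull(((proj(n,W)+off)).astype(np.float32))[:,0]
        lo=h.min(0).astype(int)-6; hi=h.max(0).astype(int)+7
        I=np.zeros(((hi-lo)[1]*S,(hi-lo)[0]*S),np.uint8); cv2.fillPoly(I,[np.round((h-lo+.5)*S).astype(np.int32)],255)
        I=cv2.resize(I,tuple((hi-lo).tolist()),interpolation=cv2.INTER_AREA)/255.
        M=masks[n][lo[1]:hi[1],lo[0]:hi[0]]
        d=np.abs(I-M).sum()+ (masks[n].sum()-M.sum()); c+=d
        if prt: print(n,d,I.sum())
    return c
best=min((minimize(cost,[.510,.042,a,0,0],method='Nelder-Mead',options=dict(initial_simplex=np.array([.51,.042,a,0,0])+np.r_[np.zeros((1,5)),np.diag([.006,.006,.2,1,1])],maxiter=400)) for a in np.radians(np.arange(-90,90,20))),key=lambda r:r.fun)
print(best.x,np.degrees(best.x[2]),best.fun); cost(best.x,True)
E
```

```text
top 29 [241 212] [248 217]
side 232 [242 205] [264 222]Traceback (most recent call last):
  File "<stdin>", line 22, in <module>
  File "<stdin>", line 22, in <genexpr>
    res = _minimize_neldermead(fun, x0, args, callback, bounds=bounds,
                               **options)
    fxc = func(xc)
    fx = function(np.copy(x), *(wrapper_args + args))
  File "<stdin>", line 14, in cost
  File "h.py", line 12, in proj
    K,d,T=cal(n); Ti=np.linalg.inv(T); return cv2.projectPoints(np.atleast_2d(P).astype(float),cv2.Rodrigues(Ti[:3,:3])[0],Ti[:3,3],K,d)[0][:,0]
          ~~~^^^
  File "h.py", line 5, in cal
    i=camera_info(n); K=np.array([[i['fx'],0,i['cx']],[0,i['fy'],i['cy']],[0,0,1.]]); return K,np.array(i['dist_coeffs'],float),np.array(i['extrinsics'])
ValueError: time passes only in moves, steps and waits
```

```bash
sed -i 's/^def cal/import functools\n@functools.lru_cache\ndef cal/' h.py
cat > red.py <<'E'
from h import *
from scipy.optimize import minimize
np.set_printoptions(precision=4,suppress=True)
S=8
def weight(im,roi):
    x0,x1,y0,y1=roi; f=im.astype(float); r=f[...,2]-np.maximum(f[...,0],f[...,1]); 
    w=np.zeros(im.shape[:2]); w[y0:y1,x0:x1]=np.clip((r[y0:y1,x0:x1]-60)/60,0,1); return cv2.morphologyEx(w,cv2.MORPH_CLOSE,np.ones((3,3)))
def fit(ims,z=.129,c0=(.51,.042)):
    M={n:weight(ims[n],roi) for n,roi in(('top',(222,260,194,228)),('side',(228,278,193,234)))}
    def cost(v,prt=False):
        B=np.array([[i*.033,j*.007,k] for i in(-1,1) for j in(-1,1) for k in(-.024,.014)])
        W=B@R.from_euler('z',v[2]).as_matrix().T+[v[0],v[1],z]; c=0
        for n in M:
            h=cv2.convexHull((proj(n,W)+(v[3:5] if n=='side' else 0)).astype(np.float32))[:,0]
            I=np.zeros((60*S,60*S),np.uint8); lo=np.array([215,185]); cv2.fillPoly(I,[np.round((h-lo+.5)*S).astype(np.int32)],255)
            I=cv2.resize(I,(60,60),interpolation=cv2.INTER_AREA)/255.; m=M[n][185:245,215:275]
            d=((I-m)**2).sum(); c+=d
            if prt: print(n,round(d,1),I.sum(),m.sum())
        return c+ .5*(v[3]**2+v[4]**2)
    rs=[minimize(cost,[*c0,a,0,0],method='Nelder-Mead',options=dict(initial_simplex=np.array([*c0,a,0,0])+np.r_[np.zeros((1,5)),np.diag([.006,.006,.2,1,1])],maxiter=400)) for a in np.radians(np.arange(-90,90,20))]
    b=min(rs,key=lambda r:r.fun); cost(b.x,True); print(b.x,'deg',np.degrees(b.x[2]),b.fun); return b.x
E
python3 - <<'E'
from red import *
fit({n:cv2.imread(f'pics/{n}0.png') for n in('top','side')})
s=read_state();print(s['time'],R.from_quat(s['eef_rot']).as_matrix())
E
```

```text
top 12.8 95.07843137254902 69.45
side 73.4 322.7686274509804 358.81666666666666
[ 0.5078  0.0417  1.1168  0.541  -1.1441] deg 63.98965026264703 87.01986453789827
1.4 [[ 0.3446 -0.9387  0.0001]
 [-0.9387 -0.3446 -0.0001]
 [ 0.0001 -0.     -1.    ]]
```

Call:
carry_out([
  [-1,0,0,-0.8,0],
  [-1,-0.5,-0.5,0,0],
  [-1,-0.95,-0.95,0,0],
  [-1,-0.95,-0.95,0,0],
  [-1,-0.95,-0.95,0,0],
  [-1,-0.95,-0.95,0,0],
  [-1,-0.95,-0.95,0,0],
  [-1,-0.95,-0.95,0,0],
  [-1,-0.95,-0.95,0,0],
  [-1,-0.95,-0.95,0,0],
  [-1,-0.95,-0.95,0,0],
  [-1,-0.95,-0.95,0,0],
  [-1,-0.95,-0.95,0,0],
  [-1,-0.95,-0.95,0,0],
  [-1,-0.95,-0.95,0,0],
  [-1,-0.95,-0.95,0,0],
  [-1,-0.95,-0.95,0,0],
])

```text
time: 2.82
ee_pos: [0.4832, -0.0074, 0.2236]
eef_rot: [0.815, -0.579, 0.004, 0.003]
ft_force: [1.0, -0.5, -0.3]
width: 0.087
```

Call:
carry_out([
  [-1,0,0,0,-1],
  [-1,0,0,0,-1],
  [-1,0,0,0,-1],
  [-1,0,0,0,-1],
  [-1,0,0,0,-1],
  [-1,0,0,0,-1],
  [-1,0,0,0,-1],
  [-1,0,0,0,-1],
  [-1,0,0,0,-0.8],
  [-1,0,0,0,0],
])

```text
time: 3.65
ee_pos: [0.4859, 0.0061, 0.225]
eef_rot: [0.978, -0.207, 0.004, 0.002]
ft_force: [0.1, 0.2, -0.3]
width: 0.0868
```

```bash
cat > st.py <<'E'
from h import *
import sys
np.set_printoptions(precision=4,suppress=True)
T=np.array([float(a) for a in sys.argv[1:4]]) if len(sys.argv)>3 else None
s=read_state(); M=R.from_quat(s['eef_rot']).as_matrix()
print('t',s['time'],'p',s['ee_pos'],'xang',np.degrees(np.arctan2(M[1,0],M[0,0])),'tilt',M[:2,2],'F',s['ft_force'],'Ftool',M.T@s['ft_force'],'M',s['torque'],'w',s['width'],'j1',s['joint_positions'][0],'j7',s['joint_positions'][6])
if T is not None: print('units',M.T@(T-s['ee_pos'])/.03)
E
python3 st.py .508 .0417 .16
```

```text
t 3.65 p [0.4859 0.0061 0.225 ] xang -23.9333036998601 tilt [ 0.0075 -0.0064] F [ 0.141   0.2225 -0.3078] Ftool [ 0.0357 -0.2614  0.3075] M [0.023  0.0072 0.0765] w 0.08681713663071339 j1 0.5902144564844533 j7 -0.5497117282736638
units [ 0.1714 -1.3907  2.164 ]
```

Call:
carry_out([
  [-1,0.09,-0.7,0,0.4],
  [-1,0.08,-0.65,0.5,0],
  [-1,0,0,0.7,0],
  [-1,0,0,0.5,0],
  [-1,0,0,0,0],
])

```text
time: 4.07
ee_pos: [0.5101, 0.0411, 0.1738]
eef_rot: [0.973, -0.232, 0.007, 0.002]
ft_force: [-1.0, -1.0, 0.1]
width: 0.0869
```

```bash
python3 st.py .508 .0417 .165
python3 - <<'E'
from h import *
a=[]
for n,(x0,y0) in(('top',(195,175)),('side',(215,160))):
    im=camera(n)
    cv2.imwrite(f'pics/{n}1.png',im); a.append(cv2.resize(im[y0:y0+75,x0:x0+75],None,fx=5.3,fy=5.3,interpolation=3))
cv2.imwrite('pics/c1.png',np.hstack(a))
E
```

```text
t 4.0667 p [0.5101 0.0411 0.1738] xang -26.883127786865657 tilt [ 0.0119 -0.0073] F [-1.0164 -1.0054  0.0997] Ftool [-0.4505  1.3564 -0.1045] M [-0.0485 -0.0388  0.0257] w 0.08690830711074948 j1 0.515589676116967 j7 -0.7331623927482387
units [-0.0767  0.0146  0.2935]
```

View pics/c1.png

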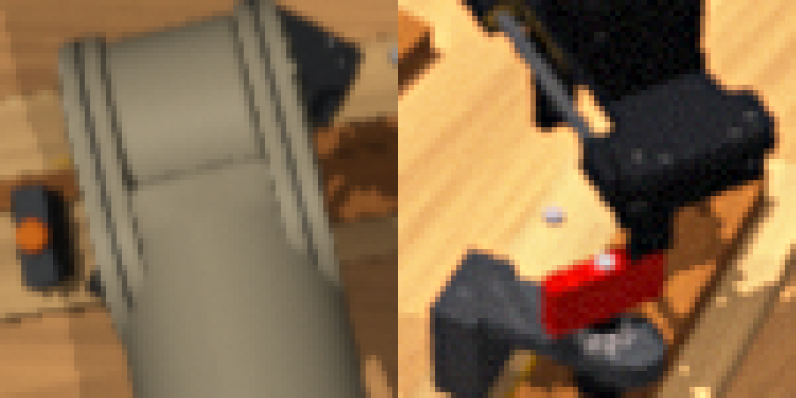

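Call:
carry_out([
  [-0.5,-0.07,0.01,0.7,0],
  [0,0,0,0.6,0],
  [0.3,0,0,0.25,0],
  [0.4,0,0,0,0],
  [0.4,0,0,0,0],
  [0.4,0,0,0,0],
  [0.4,0,0,0,0],
], force=5)

```text
time: 4.75
ee_pos: [0.5143, 0.04, 0.1372]
eef_rot: [0.972, -0.236, 0.013, 0.001]
ft_force: [0.0, -0.3, -0.4]
width: 0.048
```

```bash
python3 st.py .508 .0417 .126
```

```text
t 4.75 p [0.5143 0.04   0.1372] xang -27.305625532536748 tilt [ 0.0254 -0.009 ] F [ 0.0025 -0.2886 -0.3581] Ftool [0.125  0.2566 0.3606] M [ 0.0085 -0.0937 -0.0426] w 0.04803100780402172 j1 0.5049599709559144 j7 -0.7646387134764319
units [-0.2244  0.0471  0.3669]
```

Call:
carry_out([
  [0.3,-0.22,0.05,0.1,0],
  [0.3,0,0,0,0],
  [0.3,0,0,0,0],
  [0.3,0,0,0,0],
])

```text
time: 5.08
ee_pos: [0.5082, 0.042, 0.1358]
eef_rot: [0.972, -0.236, 0.015, 0.001]
ft_force: [-0.1, -0.4, 0.3]
width: 0.0316
```

```bash
python3 st.py .508 .0417 .126
```

```text
t 5.0833 p [0.5082 0.042  0.1358] xang -27.32249307271107 tilt [ 0.0285 -0.0094] F [-0.1218 -0.3725  0.338 ] Ftool [ 0.0728  0.3852 -0.3379] M [-0.0179  0.0186 -0.029 ] w 0.031594044870877004 j1 0.5084370726098357 j7 -0.7638818894430751
units [-0.0111  0.012   0.3277]
```

Call:
carry_out([
  [0.3,0,0,-0.8,0],
  [0.3,0,0,0,0],
])

```text
time: 5.25
ee_pos: [0.507, 0.0423, 0.1603]
eef_rot: [0.972, -0.236, 0.014, 0.001]
ft_force: [1.4, -0.2, 0.8]
width: 0.0309
```

```bash
python3 st.py .508 .0417 .126; python3 -c "
from bench import *;print(read_state()['joint_positions'])"
```

```text
t 5.25 p [0.507  0.0423 0.1603] xang -27.307672423977934 tilt [ 0.0273 -0.0092] F [ 1.377  -0.2207  0.809 ] Ftool [ 1.3473 -0.4389 -0.769 ] M [-0.002  -0.0723 -0.025 ] w 0.030927891896870334 j1 0.517439139488425 j7 -0.7455863621614608
units [0.005  0.0072 1.1425]
[ 0.51743914  0.14579242 -0.75028746  1.80864032  0.12247701  1.20379484
 -0.74558636]
```

Call:
carry_out([
  [0.3,0,0,0.2,0],
  [0.3,0,0,0.2,0],
  [0.3,0,0,0.2,0],
  [0.3,0,0,0.2,0],
  [0.3,0,0,0.0,0],
])

```text
time: 5.67
ee_pos: [0.5075, 0.0417, 0.1331]
eef_rot: [0.972, -0.236, 0.014, 0.001]
ft_force: [0.2, -0.2, 0.4]
width: 0.0304
```

```bash
python3 st.py .508 .0417 .126; python3 -c "
from bench import *;print(read_state()['joint_positions'])"
```

```text
t 5.6667 p [0.5075 0.0417 0.1331] xang -27.325982875790142 tilt [ 0.0272 -0.0096] F [ 0.2296 -0.181   0.3572] Ftool [ 0.2972  0.054  -0.349 ] M [ 0.061  -0.0073  0.0343] w 0.030440049010568033 j1 0.5081117508690502 j7 -0.7655749491893657
units [ 0.0068 -0.0055  0.2366]
[ 0.50811175  0.17530181 -0.74713092  1.84148211  0.14729833  1.15043634
 -0.76557495]
```

Call:
carry_out([
  [0.3,0,0,-0.7,0],
  [0.3,0,0,0,0],
  [0.3,0,0,-0.7,0],
  [0.3,0,0,0,0],
  [0.3,0,0,-0.7,0],
  [0.3,0,0,0,0],
])

```text
time: 6.17
ee_pos: [0.5039, 0.0424, 0.1938]
eef_rot: [0.972, -0.236, 0.011, 0.002]
ft_force: [1.0, -0.3, 0.4]
width: 0.0304
```

```bash
python3 st.py .508 .0417 .126
```

```text
t 6.1667 p [0.5039 0.0424 0.1938] xang -27.282309566337485 tilt [ 0.02   -0.0082] F [ 0.9603 -0.315   0.4161] Ftool [ 1.0066 -0.1609 -0.3943] M [-0.0032 -0.0298  0.0251] w 0.03044601976370884 j1 0.527975682065235 j7 -0.7228914687880368
units [ 0.0825 -0.0381  2.2628]
```

Call:
carry_out([
  [0.3,0,0,-0.8,0],
  [0.3,0,0,0,0],
  [0.3,0,0,-0.8,0],
  [0.3,0,0,0,0],
  [0.3,0,0,-0.8,0],
  [0.3,0,0,0,0],
  [0.3,0,0,-0.8,0],
  [0.3,0,0,0,0],
])

```text
time: 6.83
ee_pos: [0.5029, 0.0433, 0.2913]
eef_rot: [0.972, -0.236, 0.011, 0.001]
ft_force: [0.4, -0.7, 0.4]
width: 0.0306
```

Call:
carry_out([
  [0.3,0,0,0.25,0],
  [0.3,0,0,0.25,0],
  [0.3,0,0,0.25,0],
  [0.3,0,0,0.25,0],
  [0.3,0,0,0.25,0],
  [0.3,0,0,0.25,0],
  [0.3,0,0,0.25,0],
  [0.3,0,0,0.25,0],
  [0.3,0,0,0.25,0],
  [0.3,0,0,0.25,0],
])

```text
time: 7.67
ee_pos: [0.5045, 0.0427, 0.2063]
eef_rot: [0.972, -0.236, 0.011, 0.002]
ft_force: [-0.0, 1.3, -0.5]
width: 0.0304
```

```bash
python3 st.py .508 .0417 .126
```

```text
t 7.6667 p [0.5045 0.0427 0.2063] xang -27.270846215646475 tilt [ 0.0204 -0.008 ] F [-0.0369  1.279  -0.4516] Ftool [-0.6285 -1.119   0.4405] M [ 0.0256 -0.0237 -0.0727] w 0.030397577209362783 j1 0.5302769900182088 j7 -0.717468433043762
units [ 0.0623 -0.018   2.6785]
```

Call:
carry_out([
  [0.3,0,0,0.24,0.2],
  [0.3,0.02,0,0.24,0],
  [0.3,0.02,0,0.24,0],
  [0.3,0.02,0,0.24,0],
  [0.3,0,0,0.24,0],
  [0.3,0,0,0.24,0],
  [0.3,0,0,0.24,0],
  [0.3,0,0,0.2,0],
  [0.35,0,0,0.2,0],
  [0.4,0,0,0,0],
])

```text
time: 8.5
ee_pos: [0.5069, 0.0411, 0.1354]
eef_rot: [0.969, -0.245, 0.01, 0.001]
ft_force: [-0.3, 0.0, -0.2]
width: 0.0272
```

```bash
python3 st.py .508 .0417 .126
```

```text
t 8.5 p [0.5069 0.0411 0.1354] xang -28.383936087139265 tilt [ 0.0186 -0.0077] F [-0.3457  0.0335 -0.1841] Ftool [-0.3237  0.1352  0.1774] M [-0.0192 -0.0152 -0.027 ] w 0.02723197470681542 j1 0.5095804436006064 j7 -0.7803191980400592
units [ 0.0159 -0.0332  0.3124]
```

Call:
carry_out([
  [0.4,0.02,-0.03,0.2,0],
  [0.43,0,0,0.2,0],
  [0.46,0,0,0,0],
  [0.5,0,0,0,0],
  [0.52,0,0,0,0],
])

```text
time: 8.92
ee_pos: [0.5085, 0.0417, 0.1223]
eef_rot: [0.969, -0.245, 0.01, 0.001]
ft_force: [0.4, -1.4, 0.2]
width: 0.0219
```

```bash
python3 st.py .508 .0417 .126
```

```text
t 8.9167 p [0.5085 0.0417 0.1223] xang -28.378852204896027 tilt [ 0.019  -0.0075] F [ 0.4284 -1.3725  0.1789] Ftool [ 1.0327  1.0036 -0.1605] M [-0.0366 -0.0461 -0.02  ] w 0.0219296544449455 j1 0.5025424253637297 j7 -0.793039195871156
units [-0.0128  0.0084 -0.1248]
```

Call:
carry_out([
  [0.54,0,0,0,0],
  [0.56,0,0,0,0],
  [0.56,0,0,0,0],
])

```text
time: 9.17
ee_pos: [0.509, 0.0418, 0.123]
eef_rot: [0.969, -0.245, 0.011, 0.001]
ft_force: [0.5, -1.1, -0.9]
width: 0.0193
```

Call:
carry_out([
  [0.58,0,0,0,0],
  [0.59,0,0,0,0],
  [0.59,0,0,0,0],
])

```text
time: 9.42
ee_pos: [0.5093, 0.0418, 0.1234]
eef_rot: [0.969, -0.245, 0.011, 0.001]
ft_force: [-0.8, -0.5, 0.4]
width: 0.0181
```

```bash
python3 st.py .508 .0417 .126
```

```text
t 9.4167 p [0.5093 0.0418 0.1234] xang -28.383456749713964 tilt [ 0.021  -0.0077] F [-0.7942 -0.5155  0.4435] Ftool [-0.4438  0.8297 -0.456 ] M [-0.0487 -0.0256  0.0304] w 0.018076900129599872 j1 0.5027116781934801 j7 -0.7928261349028662
units [-0.0339  0.0218 -0.0864]
```

Call:
carry_out([
  [0.61,-0.02,0.01,0,0],
  [0.62,-0.005,0,0,0],
  [0.62,-0.005,0,0,0],
])

```text
time: 9.67
ee_pos: [0.5083, 0.0419, 0.1235]
eef_rot: [0.969, -0.245, 0.011, 0.001]
ft_force: [-0.2, 0.5, 0.2]
width: 0.0166
```

Call:
carry_out([
  [0.64,-0.005,0,0,0],
  [0.65,-0.005,0,0,0],
  [0.65,-0.005,0,0,0],
])

```text
time: 9.92
ee_pos: [0.5078, 0.0421, 0.1235]
eef_rot: [0.969, -0.245, 0.011, 0.001]
ft_force: [0.2, 0.2, -0.6]
width: 0.0156
```

```bash
python3 st.py .508 .0417 .126
```

```text
t 9.9167 p [0.5078 0.0421 0.1235] xang -28.387822904868237 tilt [ 0.021  -0.0078] F [ 0.169   0.1822 -0.6003] Ftool [ 0.0487 -0.2388  0.6023] M [-0.0221 -0.0546  0.0246] w 0.015630806081236407 j1 0.5035942030419511 j7 -0.7923665568627901
units [ 0.0149  0.0095 -0.0847]
```

Call:
carry_out([
  [0.75,0,0,0,0],
  [0.8,0,0,0,0],
  [0.8,0,0,0,0],
], force=8)

```text
time: 10.17
ee_pos: [0.5077, 0.0422, 0.1234]
eef_rot: [0.969, -0.245, 0.011, 0.001]
ft_force: [-0.9, -0.3, -0.8]
width: 0.0096
```

Call:
carry_out([
  [0.8,0,0,0,0],
  [0.8,0,0,0,0],
], force=40)

```text
time: 10.33
ee_pos: [0.5078, 0.0422, 0.1234]
eef_rot: [0.969, -0.245, 0.011, 0.001]
ft_force: [-0.7, -0.1, 0.3]
width: 0.009
```

```bash
python3 st.py .508 .0417 .126
```

```text
t 10.3333 p [0.5078 0.0422 0.1234] xang -28.382243131263856 tilt [ 0.021  -0.0078] F [-0.6581 -0.0572  0.3301] Ftool [-0.5443  0.3621 -0.3434] M [-0.0573 -0.0835  0.0194] w 0.008990729581491263 j1 0.5035442896952559 j7 -0.7923436661572506
units [ 0.0166  0.01   -0.0853]
```

Run:
```python
from h import *
im=camera('side'); cv2.imwrite('pics/side2.png',im)
P=proj('side',np.array([[.5078,.0422,.1234-.014],[.5078,.0422,.1234]])); print(P)
cv2.imwrite('pics/c2.png',cv2.resize(im[165:245,205:305],None,fx=6,fy=6,interpolation=3))
```

```text
[[253.12293944 217.78713631]
 [253.19023055 214.37200516]]
```

View pics/c2.png

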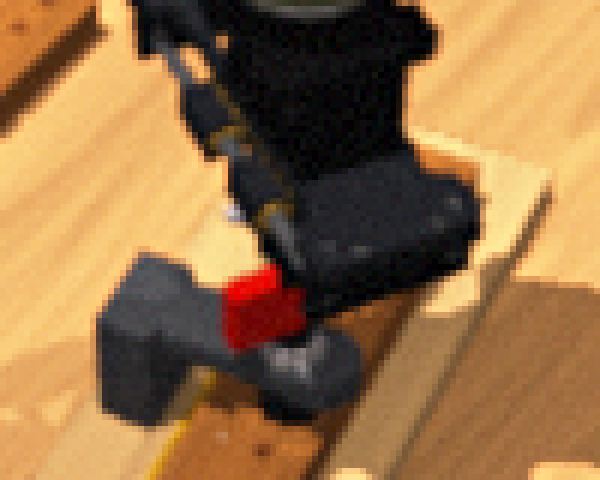

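Run:
```python
from h import *
s=read_state(); M=R.from_quat(s['eef_rot']).as_matrix(); p=s['ee_pos']
out=[]
for f in('side0','side2'):
    im=cv2.imread(f'pics/{f}.png'); c=im[180:240,215:285].astype(float)/255
    c=(np.clip(c**.45,0,1)*255).astype(np.uint8); c=cv2.resize(c,None,fx=5.7,fy=8,interpolation=0); 
    L=[p+M@np.array(v) for v in([0,0,.014],[0,0,-.05],[-.03,0,0],[.03,0,0],[0,-.0095,0],[0,.0095,0])]
    q=[tuple(int(round(a)) for a in ((u-[215,180]+.5)*[5.7,8])) for u in proj('side',np.array(L))]
    cv2.line(c,q[0],q[1],(255,0,0),1);cv2.line(c,q[2],q[3],(0,255,0),1);cv2.line(c,q[4],q[5],(255,0,255),1); out.append(c)
cv2.imwrite('pics/c3.png',np.hstack(out))
```

```text
(no output)
```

View pics/c3.png

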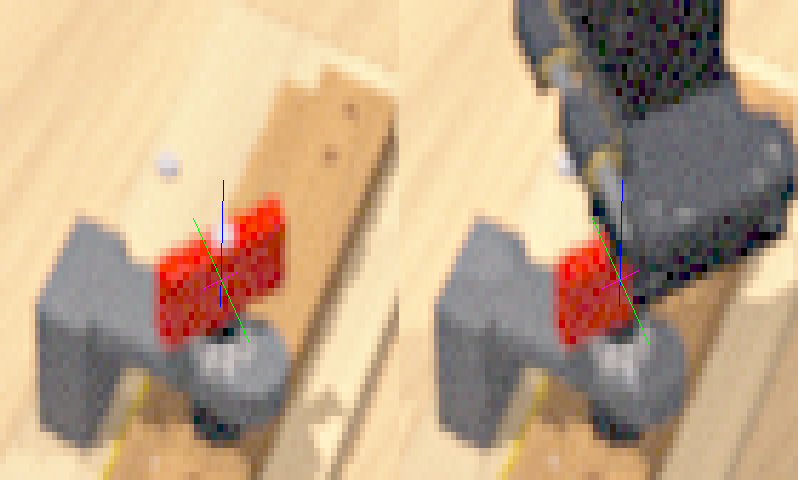

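Run:
```python
from h import *
np.set_printoptions(precision=3,suppress=True)
a=np.radians(-26.9); x=np.array([np.cos(a),np.sin(a),0]); y=np.array([np.sin(a),-np.cos(a),0]); p=np.array([.5101,.0411,.1598])
for nm,d in(('x+',x*.05),('x-',-x*.05),('y+',y*.05),('y-',-y*.05),('0',0*x)): print(nm,proj('side',p+d),proj('side',p+d+[0,0,.065]))
s=read_state()
for n in('side','top'):
  camera(n)
  for r in recognise('knob_grip',n)[:2]: print(n,r)
```

```text
x+ [[244.36  192.402]] [[244.348 175.047]]
x- [[261.883 217.423]] [[262.577 200.153]]
y+ [[269.522 198.365]] [[270.483 181.036]]
y- [[235.833 211.005]] [[235.48  193.689]]
0 [[252.903 204.601]] [[253.226 187.274]]
side {'box': [250.0, 215.8, 14.6, 14.9], 'conf': 0.42}
side {'box': [230.6, 274.6, 25.9, 20.5], 'conf': 0.29}
```

Run:
```python
import bench
print([a for a in dir(bench) if a[0]!='_']); print(getattr(bench,'tip_reach',None)); s=bench.read_state(); print(s.keys(),s['width'],s['joint_positions'])
```

```text
['PlanningError', 'camera', 'camera_info', 'close_job', 'pinpoint', 'read_state', 'recognise', 'silhouettes', 'tip_reach']
0.014
dict_keys(['time', 'joint_positions', 'joint_vel', 'joint_torque', 'ee_pos', 'eef_rot', 'ft_force', 'torque', 'width']) 0.00864160275911869 [ 0.50356544  0.19265845 -0.74608157  1.84668148  0.1573368   1.13850132
 -0.7923808 ]
```

Call:
carry_out([
  [0.8,0,0,-0.5,0],
  [0.8,0,0,-0.5,0],
  [0.8,0,0,-0.5,0],
  [0.8,0,0,-0.5,0],
  [0.8,0,0,-0.5,0],
  [0.5,0,0,0,0],
  [0.3,0,0,0,0],
], force=5)

```text
time: 11.17
ee_pos: [0.5052, 0.0428, 0.2006]
eef_rot: [0.969, -0.245, 0.01, 0.001]
ft_force: [-0.6, -0.3, 0.4]
width: 0.0155
```

Run:
```python
from h import *
s=read_state(); M=R.from_quat(s['eef_rot']).as_matrix(); p=s['ee_pos']; print(p,s['width'],M[:2,2])
im=camera('side'); cv2.imwrite('pics/side4.png',im)
out=[]
for d in(0,1):
    c=im[150:240,205:290].astype(float)/255
    c=(np.clip(c**.4,0,1)*255).astype(np.uint8); c=cv2.resize(c,None,fx=4.7,fy=6,interpolation=0)
    w=s['width']/2
    L=[p+M@np.array(v) for v in([0,0,.014],[0,0,-.056],[-w,0,.014],[-w,0,-.03],[w,0,.014],[w,0,-.03],[0,-.0095,.014],[0,.0095,.014])]
    q=[tuple(int(round(a)) for a in ((u-[205,150]+.5)*[4.7,6])) for u in proj('side',np.array(L))]
    if d:
        for i,col in((0,(255,0,0)),(2,(0,255,0)),(4,(0,200,200)),(6,(255,0,255))): cv2.line(c,q[i],q[i+1],col,1)
    out.append(c)
cv2.imwrite('pics/c4.png',np.hstack(out))
```

```text
[0.50519113 0.04276905 0.20055217] 0.015517399742625972 [ 0.01863945 -0.00753583]
```

View pics/c4.png

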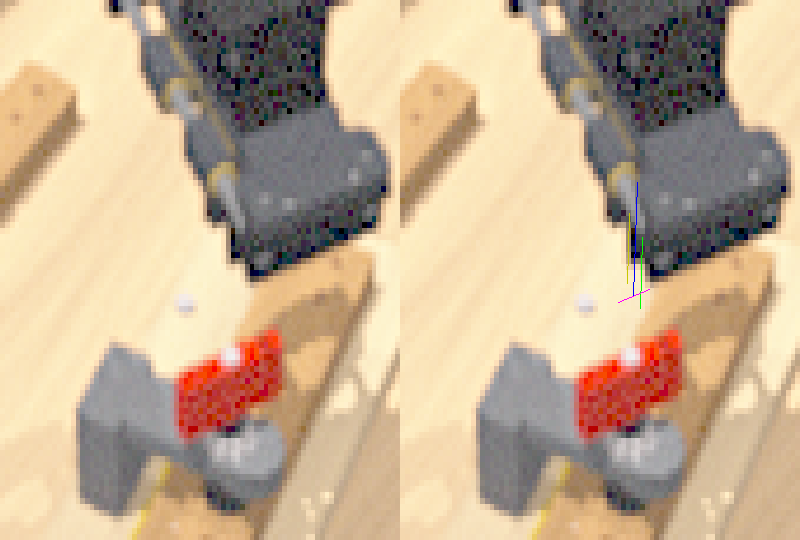

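Call:
carry_out([
  [0.8,0,0,0.24,0],
  [0.8,0.02,0,0.24,0],
  [0.8,0.02,0,0.24,0],
  [0.8,0.02,0,0.24,0],
  [0.8,0,0,0.24,0],
  [0.8,0,0,0.24,0],
  [0.8,0,0,0.24,0],
  [0.8,0,0,0.2,0],
  [0.8,0,0,0.15,0],
  [0.8,0,0,0.1,0],
  [0.8,0,0,0,0],
], force=5)

```text
time: 12.13
ee_pos: [0.5051, 0.0411, 0.1243]
eef_rot: [0.97, -0.245, 0.006, 0.002]
ft_force: [-0.2, -1.1, -0.0]
width: 0.0089
```

Call:
carry_out([
  [0.8,0,0,0.1,0],
  [0.8,0,0,0,0],
])

```text
time: 12.3
ee_pos: [0.5054, 0.0412, 0.1213]
eef_rot: [0.97, -0.245, 0.006, 0.002]
ft_force: [0.1, 0.2, -0.2]
width: 0.0089
```

Call:
carry_out([
  [0.8,0,0,0.1,0],
  [0.8,0,0,0,0],
])

```text
time: 12.47
ee_pos: [0.5072, 0.0414, 0.1207]
eef_rot: [0.97, -0.245, 0.008, 0.002]
ft_force: [-2.7, -0.3, 4.6]
width: 0.0085
```

Call:
carry_out([
  [0.5,0,0,-0.5,0],
  [0.2,0,0,0,0],
  [0.1,0,0,0,0],
  [0.1,0,0,0,0],
  [0.1,0,0,0,0],
  [0.1,0,0,0,0],
])

```text
time: 12.97
ee_pos: [0.5077, 0.0415, 0.1365]
eef_rot: [0.97, -0.245, 0.009, 0.002]
ft_force: [-1.4, 0.1, -0.3]
width: 0.0365
```

```bash
python3 st.py .508 .0417 .092
```

```text
t 12.9667 p [0.5077 0.0415 0.1365] xang -28.3444443554108 tilt [ 0.0175 -0.0077] F [-1.4096  0.0806 -0.3352] Ftool [-1.285   0.5987  0.3099] M [-0.019   0.0123  0.0321] w 0.036534791924482585 j1 0.5094323065234065 j7 -0.780910113531328
units [-0.0218 -0.0089  1.4833]
```

Call:
carry_out([
  [0.1,0,0,0.2,0],
  [0.1,0,0,0.2,0],
  [0.1,0,0,0.15,0],
  [0.1,0,0,0,0],
])

```text
time: 13.3
ee_pos: [0.5073, 0.0412, 0.1171]
eef_rot: [0.97, -0.245, 0.009, 0.002]
ft_force: [-0.5, 0.3, 0.3]
width: 0.0391
```

Call:
carry_out([
  [0.1,0,0,0.1,0],
  [0.1,0,0,0.1,0],
  [0.1,0,0,0,0],
])

```text
time: 13.55
ee_pos: [0.5069, 0.0412, 0.1097]
eef_rot: [0.97, -0.245, 0.008, 0.002]
ft_force: [-0.1, 0.3, 0.0]
width: 0.039
```

```bash
python3 st.py .508 .0417 .092
```

```text
t 13.55 p [0.5069 0.0412 0.1097] xang -28.337817470713375 tilt [ 0.0144 -0.0074] F [-0.0576  0.2554  0.0108] Ftool [-0.1717 -0.1975 -0.0135] M [-0.004  -0.0157  0.0254] w 0.03897023174583109 j1 0.49937699393736174 j7 -0.8009616389288894
units [ 0.014  -0.0332  0.5893]
```

Call:
carry_out([
  [0.1,0.014,-0.03,0.15,0],
  [0.1,0,0,0.15,0],
  [0.1,0,0,0.1,0],
  [0.1,0,0,0.1,0],
  [0.2,0,0,0,0],
  [0.3,0,0,0,0],
])

```text
time: 14.05
ee_pos: [0.5081, 0.0418, 0.093]
eef_rot: [0.97, -0.245, 0.008, 0.002]
ft_force: [0.1, 0.2, 0.7]
width: 0.0343
```

```bash
python3 st.py .508 .0417 .092
```

```text
t 14.05 p [0.5081 0.0418 0.093 ] xang -28.33301976467258 tilt [ 0.0145 -0.0072] F [0.0962 0.1948 0.7408] Ftool [ 0.0042 -0.2175 -0.7407] M [ 0.0121 -0.0211  0.0314] w 0.03433298480012746 j1 0.4898317853029904 j7 -0.8175633223710108
units [-0.0035  0.0041  0.0325]
```

Now close in stages, watching force.

Call:
carry_out([
  [0.4,0,0,0,0],
  [0.45,0,0,0,0],
  [0.45,0,0,0,0],
])

```text
time: 14.3
ee_pos: [0.5083, 0.0418, 0.0932]
eef_rot: [0.97, -0.245, 0.008, 0.002]
ft_force: [0.2, 0.6, -0.2]
width: 0.0253
```

Call:
carry_out([
  [0.49,0,0,0,0],
  [0.52,0,0,0,0],
  [0.52,0,0,0,0],
])

```text
time: 14.55
ee_pos: [0.5085, 0.0418, 0.0936]
eef_rot: [0.97, -0.245, 0.008, 0.002]
ft_force: [-0.7, -0.3, -0.5]
width: 0.0218
```

Call:
carry_out([
  [0.55,0,0,0,0],
  [0.56,0,0,0,0],
  [0.56,0,0,0,0],
])

```text
time: 14.8
ee_pos: [0.5086, 0.0417, 0.0937]
eef_rot: [0.97, -0.245, 0.009, 0.002]
ft_force: [0.1, 0.2, -0.2]
width: 0.0199
```

Call:
carry_out([
  [0.58,0,0,0,0],
  [0.59,0,0,0,0],
  [0.59,0,0,0,0],
])

```text
time: 15.05
ee_pos: [0.5086, 0.0418, 0.0937]
eef_rot: [0.97, -0.245, 0.009, 0.002]
ft_force: [0.0, 0.5, 0.4]
width: 0.0179
```

Call:
carry_out([
  [0.61,0,0,0,0],
  [0.62,0,0,0,0],
  [0.62,0,0,0,0],
])

```text
time: 15.3
ee_pos: [0.5086, 0.0417, 0.0937]
eef_rot: [0.97, -0.245, 0.009, 0.002]
ft_force: [-0.5, 0.1, -0.0]
width: 0.0163
```

```bash
python3 st.py .508 .0417 .092
```

```text
t 15.3 p [0.5086 0.0417 0.0937] xang -28.345270554678553 tilt [ 0.0157 -0.0074] F [-0.5055  0.0537 -0.0477] Ftool [-0.4711  0.1928  0.0394] M [-0.0228 -0.0513 -0.0049] w 0.016299730783182375 j1 0.49001896337712486 j7 -0.8174547085470629
units [-0.018   0.0104  0.0567]
```

Call:
carry_out([
  [0.65,0,0,0,0],
  [0.66,0,0,0,0],
  [0.66,0,0,0,0],
])

```text
time: 15.55
ee_pos: [0.509, 0.0415, 0.0938]
eef_rot: [0.97, -0.245, 0.009, 0.002]
ft_force: [0.7, 1.3, -0.1]
width: 0.0149
```

Call:
carry_out([
  [0.72,0,0,0,0],
  [0.8,0,0,0,0],
  [0.8,0,0,0,0],
])

```text
time: 15.8
ee_pos: [0.5091, 0.0414, 0.0938]
eef_rot: [0.969, -0.245, 0.009, 0.002]
ft_force: [1.6, -1.1, 0.2]
width: 0.0145
```

```bash
python3 st.py .508 .0417 .092
```

```text
t 15.8 p [0.5091 0.0414 0.0938] xang -28.357986024363488 tilt [ 0.0167 -0.0075] F [ 1.5503 -1.1165  0.1998] Ftool [ 1.8979  0.246  -0.1656] M [-0.037  -0.1904  0.0388] w 0.014515129005097369 j1 0.49022390549277267 j7 -0.8173377417354538
units [-0.038   0.0102  0.058 ]
```

Call:
carry_out([
  [0.9,0,0,0,0],
  [0.9,0,0,0,0],
  [0.9,0,0,0,0],
], force=45)

```text
time: 16.05
ee_pos: [0.5088, 0.0416, 0.0938]
eef_rot: [0.969, -0.245, 0.009, 0.002]
ft_force: [1.4, 0.1, 0.9]
width: 0.0134
```

Call:
carry_out([
  [0.9,0,0,-0.005,0.6],
  [0.9,0,0,-0.005,0.6],
  [0.9,0,0,-0.005,0.6],
])

```text
time: 16.3
ee_pos: [0.5086, 0.0414, 0.0939]
eef_rot: [0.947, -0.322, 0.009, 0.001]
ft_force: [1.6, -1.0, -1.9]
width: 0.0137
```

```bash
python3 st.py .508 .0417 .092
```

```text
t 16.3 p [0.5086 0.0414 0.0939] xang -37.53598234478744 tilt [ 0.0155 -0.0074] F [ 1.5503 -1.0122 -1.8663] Ftool [ 1.8144 -0.1352  1.8975] M [ 0.0026 -0.1635  0.31  ] w 0.013683580455956069 j1 0.4725727004960938 j7 -0.9719187838496844
units [-0.0226  0.0061  0.0624]
```

Call:
carry_out([
  [0.9,0,0,-0.005,1],
  [0.9,0,0,-0.005,1],
  [0.9,0,0,-0.005,1],
  [0.9,0,0,-0.005,1],
  [0.9,0,0,-0.005,1],
])

```text
time: 16.72
ee_pos: [0.509, 0.041, 0.0945]
eef_rot: [0.85, -0.526, 0.009, -0.001]
ft_force: [1.4, -0.0, -0.5]
width: 0.0139
```

```bash
python3 st.py .508 .0417 .092
```

```text
t 16.7167 p [0.509  0.041  0.0945] xang -63.528215647066375 tilt [ 0.0163 -0.0084] F [ 1.4302 -0.0092 -0.5347] Ftool [ 0.6378 -1.2702  0.558 ] M [-0.0286  0.0198  0.4048] w 0.01390534786050144 j1 0.42351810453663963 j7 -1.4119238622508634
units [-0.036   0.0191  0.081 ]
```

Call:
carry_out([
  [0.9,0,0,-0.005,1],
  [0.9,0,0,-0.005,1],
  [0.9,0,0,-0.005,1],
  [0.9,0,0,-0.005,1],
  [0.9,0,0,-0.005,0.8],
])

```text
time: 17.13
ee_pos: [0.509, 0.0404, 0.095]
eef_rot: [0.715, -0.699, 0.009, -0.002]
ft_force: [1.0, -0.7, -1.2]
width: 0.0136
```

```bash
python3 st.py .508 .0417 .092
```

```text
t 17.1333 p [0.509  0.0404 0.095 ] xang -88.69675509010297 tilt [ 0.0163 -0.01  ] F [ 1.0196 -0.7439 -1.1739] Ftool [ 0.7547 -0.9832  1.1978] M [-0.0103  0.1718  0.3206] w 0.013621562604016027 j1 0.37825546480438554 j7 -1.8398510889296413
units [-0.045   0.0336  0.1   ]
```

Call:
carry_out([
  [0.9,0,0,-0.005,1],
  [0.9,0,0,-0.005,1],
  [0.9,0,0,-0.005,1],
  [0.9,0,0,-0.005,1],
  [0.9,0,0,-0.005,0.8],
])

```text
time: 17.55
ee_pos: [0.5086, 0.04, 0.0956]
eef_rot: [-0.546, 0.838, -0.009, 0.003]
ft_force: [1.1, -0.2, 0.2]
width: 0.0134
```

Call:
carry_out([
  [0.9,0,0,-0.005,0.6],
  [0.9,0,0,-0.005,0.4],
])

```text
time: 17.72
ee_pos: [0.5085, 0.0399, 0.0958]
eef_rot: [-0.507, 0.862, -0.009, 0.004]
ft_force: [1.5, -0.2, -1.6]
width: 0.0135
```

```bash
python3 st.py .508 .0417 .092
```

```text
t 17.7167 p [0.5085 0.0399 0.0958] xang -119.1295025637705 tilt [ 0.0153 -0.012 ] F [ 1.4967 -0.1773 -1.5622] Ftool [-0.5785 -1.3635  1.5869] M [0.0492 0.2033 0.3357] w 0.013475337881579508 j1 0.3259353321006865 j7 -2.3595068501402405
units [-0.044   0.0462  0.1266]
```

Call:
carry_out([
  [0.9,0,0,-0.005,0.6],
  [0.9,0,0,-0.005,0.5],
])

```text
time: 17.88
ee_pos: [0.5084, 0.0398, 0.0959]
eef_rot: [-0.463, 0.886, -0.009, 0.004]
ft_force: [1.4, -0.5, -0.4]
width: 0.0135
```

```bash
python3 st.py .508 .0417 .092
```

```text
t 17.8833 p [0.5084 0.0398 0.0959] xang -124.82470411671106 tilt [ 0.015  -0.0125] F [ 1.4267 -0.5401 -0.3969] Ftool [-0.3721 -1.4717  0.425 ] M [0.0552 0.1784 0.3303] w 0.01346076453257683 j1 0.316446555819955 j7 -2.4570582629506483
units [-0.0444  0.0481  0.1306]
```

Call:
carry_out([
  [0.5,0,0,0,0],
  [0,0,0,0,0],
  [-0.5,0,0,0,0],
  [-1,0,0,0,0],
  [-1,0,0,0,0],
  [-1,0,0,0,0],
  [-1,0,0,0,0],
  [-1,0,0,0,0],
  [-1,0,0,0,0],
], force=10)

```text
time: 18.63
ee_pos: [0.5081, 0.0401, 0.0959]
eef_rot: [-0.465, 0.885, -0.009, 0.004]
ft_force: [-0.0, -0.1, 0.4]
width: 0.0663
```

```bash
python3 st.py .5088 .0406 .094
```

```text
t 18.6333 p [0.5081 0.0401 0.0959] xang -124.59530478880285 tilt [ 0.0146 -0.0124] F [-0.0048 -0.0602  0.3764] Ftool [ 0.0531 -0.0374 -0.3756] M [ 0.055  0.04  -0.054] w 0.06632675126726528 j1 0.3165097381653026 j7 -2.453605494672872
units [-0.0266 -0.0098  0.0633]
```

Call:
carry_out([
  [-1,0,0,0,0],
  [-1,0,0,0,0],
  [-1,0,0,0,0],
  [-1,0,0,0,-0.6],
  [-1,0,0,0,-1],
  [-1,0,0,0,-1],
  [-1,0,0,0,-1],
  [-1,0,0,0,-1],
  [-1,0,0,0,-1],
  [-1,0,0,0,-1],
  [-1,0,0,0,-1],
  [-1,0,0,0,-1],
  [-1,0,0,0,0],
])

```text
time: 19.72
ee_pos: [0.5081, 0.0402, 0.096]
eef_rot: [0.769, -0.639, 0.01, 0.0]
ft_force: [0.6, -0.1, -0.4]
width: 0.0872
```

```bash
python3 st.py .5087 .0405 .094
```

```text
t 19.7167 p [0.5081 0.0402 0.096 ] xang -79.50535435558608 tilt [ 0.0148 -0.0126] F [ 0.6107 -0.0867 -0.3633] Ftool [ 0.191  -0.5802  0.3734] M [ 0.0636  0.0543 -0.0162] w 0.08716769215306851 j1 0.3924529860356737 j7 -1.6848180707939107
units [-0.0085 -0.0198  0.0658]
```

Stable. Continue: 141° to go to 61.5°.

Call:
carry_out([
  [-1,0,0,0,-1],
  [-1,0,0,0,-1],
  [-1,0,0,0,-1],
  [-1,0,0,0,-1],
  [-1,0,0,0,-1],
  [-1,0,0,0,-1],
  [-1,0,0,0,-1],
  [-1,0,0,0,-1],
  [-1,0,0,0,-1],
  [-1,0,0,0,-1],
  [-1,0,0,0,-1],
  [-1,0,0,0,-1],
  [-1,0,0,0,0],
])

```text
time: 20.8
ee_pos: [0.5083, 0.0399, 0.0961]
eef_rot: [0.986, -0.165, 0.008, 0.005]
ft_force: [-0.6, 0.0, -0.7]
width: 0.0872
```

```bash
python3 st.py .5087 .0405 .094
```

```text
t 20.8 p [0.5083 0.0399 0.0961] xang -19.00404962133772 tilt [ 0.0151 -0.0127] F [-0.64    0.0482 -0.7403] Ftool [-0.6344  0.1576  0.7299] M [-0.0068 -0.026  -0.0143] w 0.08720566778073043 j1 0.5042759595228861 j7 -0.6590102225399299
units [ 0.0059 -0.0249  0.0697]
```

Call:
carry_out([
  [-1,0,0,0,-1],
  [-1,0,0,0,-1],
  [-1,0,0,0,-1],
  [-1,0,0,0,-1],
  [-1,0,0,0,-1],
  [-1,0,0,0,-1],
  [-1,0,0,0,-1],
  [-1,0,0,0,-1],
  [-1,0,0,0,-1],
  [-1,0,0,0,-1],
  [-1,0,0,0,-1],
  [-1,0,0,0,-1],
  [-1,0,0,0,0],
])

```text
time: 21.88
ee_pos: [0.5084, 0.0395, 0.0962]
eef_rot: [0.941, 0.339, 0.005, 0.009]
ft_force: [0.5, 0.2, 0.4]
width: 0.0867
```

```bash
python3 st.py .5087 .0405 .094
```

```text
t 21.8833 p [0.5084 0.0395 0.0962] xang 39.68075049131109 tilt [ 0.0153 -0.0131] F [0.4754 0.1607 0.4016] Ftool [ 0.4699  0.1878 -0.3963] M [ 0.0705 -0.1561 -0.0489] w 0.08670977304786734 j1 0.6264088556120176 j7 0.32436843326510395
units [ 0.0286 -0.0213  0.0721]
```

Call:
carry_out([
  [-0.5,0,0,0,-1],
  [0,0,0,0,-1],
  [0,0,0,0,-1],
  [0.2,0,0,0,-1],
  [0.3,0,0,0.05,-0.4],
  [0.3,0,0,0,0],
])

```text
time: 22.38
ee_pos: [0.5085, 0.0393, 0.0946]
eef_rot: [0.865, 0.502, 0.003, 0.01]
ft_force: [0.0, 0.5, 1.5]
width: 0.0548
```

```bash
python3 st.py .508 .0402 .094
```

```text
t 22.3833 p [0.5085 0.0393 0.0946] xang 60.25173873750592 tilt [ 0.0154 -0.0132] F [0.0232 0.5492 1.4805] Ftool [ 0.4826 -0.2228 -1.4871] M [ 0.047  -0.1243  0.0074] w 0.05478412022239233 j1 0.6717618952622499 j7 0.6630844209907008
units [ 0.0186 -0.0314  0.0207]
```

Call:
carry_out([
  [0.35,0.02,-0.035,0,-0.25],
  [0.4,0,0,0,0],
  [0.45,0,0,0,0],
  [0.5,0,0,0,0],
  [0.5,0,0,0,0],
  [0.53,0,0,0,0],
  [0.56,0,0,0,0],
], force=5)

```text
time: 22.97
ee_pos: [0.5079, 0.0405, 0.0949]
eef_rot: [0.863, 0.504, 0.003, 0.01]
ft_force: [0.2, -0.2, 0.5]
width: 0.0204
```

Call:
carry_out([
  [0.58,0,0,0,0],
  [0.6,0,0,0,0],
  [0.6,0,0,0,0],
])

```text
time: 23.22
ee_pos: [0.508, 0.0405, 0.0949]
eef_rot: [0.864, 0.504, 0.003, 0.01]
ft_force: [0.4, 1.3, -0.1]
width: 0.0183
```

Call:
carry_out([
  [0.63,0,0,0,0],
  [0.65,0,0,0,0],
  [0.65,0,0,0,0],
])

```text
time: 23.47
ee_pos: [0.508, 0.0404, 0.0949]
eef_rot: [0.864, 0.504, 0.003, 0.01]
ft_force: [-0.3, -0.2, 0.6]
width: 0.0152
```

```bash
python3 st.py .508 .0402 .094
```

```text
t 23.4667 p [0.508  0.0404 0.0949] xang 60.51868905694514 tilt [ 0.0157 -0.0134] F [-0.2882 -0.1604  0.6194] Ftool [-0.2839 -0.1594 -0.6216] M [ 0.0403 -0.1748  0.0064] w 0.015215117833136248 j1 0.6709785580310751 j7 0.6657158980326299
units [-0.0068  0.0041  0.0301]
```

Call:
carry_out([
  [0.72,0,0,0,0],
  [0.85,0,0,0,0],
  [0.9,0,0,0,0],
])

```text
time: 23.72
ee_pos: [0.508, 0.0405, 0.0949]
eef_rot: [0.864, 0.504, 0.003, 0.01]
ft_force: [-0.3, -0.2, -0.4]
width: 0.0145
```

Call:
carry_out([
  [0.9,0,0,0,0],
  [0.9,0,0,0,0],
  [0.9,0,0,-0.005,0.5],
  [0.9,0,0,-0.005,0.5],
], force=45)

```text
time: 24.05
ee_pos: [0.5079, 0.0406, 0.095]
eef_rot: [0.885, 0.466, 0.004, 0.009]
ft_force: [0.2, -0.4, -1.5]
width: 0.0138
```

```bash
python3 st.py .508 .0402 .094
```

```text
t 24.05 p [0.5079 0.0406 0.095 ] xang 55.498304472848304 tilt [ 0.0156 -0.0131] F [ 0.2497 -0.4453 -1.4743] Ftool [-0.2226  0.428   1.4838] M [ 0.1359 -0.2945  0.2765] w 0.013765386930453621 j1 0.6595465695860862 j7 0.5831432395197451
units [-0.0093  0.0096  0.0338]
```

Call:
carry_out([
  [0.9,0,0,-0.005,0.5],
  [0.9,0,0,-0.005,0.5],
])

```text
time: 24.22
ee_pos: [0.5078, 0.0406, 0.0951]
eef_rot: [0.905, 0.425, 0.004, 0.009]
ft_force: [0.1, -0.1, -0.7]
width: 0.0136
```

```bash
python3 st.py .508 .0402 .094
```

```text
t 24.2167 p [0.5078 0.0406 0.0951] xang 50.31324987727312 tilt [ 0.0155 -0.0133] F [ 0.1101 -0.0783 -0.6702] Ftool [0.0103 0.1211 0.6728] M [ 0.089  -0.2772  0.3447] w 0.013600594397462308 j1 0.6475827084442817 j7 0.49765228290293273
units [-0.0057  0.0127  0.0359]
```

Call:
carry_out([
  [0.9,0,0,-0.005,0.5],
])

```text
time: 24.3
ee_pos: [0.5078, 0.0406, 0.0952]
eef_rot: [0.914, 0.404, 0.004, 0.009]
ft_force: [1.1, 0.3, -0.1]
width: 0.0138
```

```bash
python3 st.py .508 .0402 .094
```

```text
t 24.3 p [0.5078 0.0406 0.0952] xang 47.72097723768883 tilt [ 0.0156 -0.0134] F [ 1.0724  0.3347 -0.1111] Ftool [0.969  0.5659 0.1233] M [ 0.021  -0.2411  0.3944] w 0.013801919222903776 j1 0.6416431961900463 j7 0.4547533357181364
units [-0.0056  0.0132  0.0388]
```

Call:
carry_out([
  [0.9,0,0,-0.005,0.5],
  [0.9,0,0,-0.005,0.5],
])

```text
time: 24.47
ee_pos: [0.5077, 0.0406, 0.0953]
eef_rot: [0.932, 0.363, 0.005, 0.009]
ft_force: [0.0, 0.0, -1.2]
width: 0.0139
```

```bash
python3 st.py
```

```text
t 24.4667 p [0.5077 0.0406 0.0953] xang 42.532162808080066 tilt [ 0.0156 -0.0136] F [ 0.0406  0.013  -1.1643] Ftool [ 0.0361 -0.006   1.1645] M [-0.0007 -0.1737  0.3749] w 0.013893357591003805 j1 0.6297873811875612 j7 0.36869825886630636
```

Call:
carry_out([
  [0.9,0,0,-0.005,0.5],
  [0.9,0,0,-0.005,0.5],
])

```text
time: 24.63
ee_pos: [0.5077, 0.0406, 0.0954]
eef_rot: [0.947, 0.32, 0.005, 0.009]
ft_force: [0.8, -0.3, -1.8]
width: 0.0138
```

```bash
python3 st.py|cut -c1-200
```

```text
t 24.6333 p [0.5077 0.0406 0.0954] xang 37.349195562139315 tilt [ 0.0155 -0.0139] F [ 0.7791 -0.3345 -1.7667] Ftool [0.4096 0.7021 1.7831] M [-0.0132 -0.1486  0.3684] w 0.013818945163592876 j1 0.61802
```

Call:
carry_out([
  [0.9,0,0,-0.005,0.5],
])

```text
time: 24.72
ee_pos: [0.5077, 0.0407, 0.0955]
eef_rot: [0.954, 0.299, 0.005, 0.009]
ft_force: [1.7, 0.5, -1.0]
width: 0.0141
```

```bash
python3 st.py|cut -c1-200
```

```text
t 24.7167 p [0.5077 0.0407 0.0955] xang 34.75812806333533 tilt [ 0.0155 -0.014 ] F [ 1.6984  0.4949 -0.9891] Ftool [1.6727 0.5412 1.0083] M [-0.0469 -0.1513  0.3552] w 0.014064358832072176 j1 0.612235
```

Call:
carry_out([
  [0.9,0,0,-0.005,0.5],
  [0.9,0,0,-0.005,0.5],
  [0.9,0,0,-0.005,0.4],
])

```text
time: 24.97
ee_pos: [0.5076, 0.0407, 0.0956]
eef_rot: [0.971, 0.238, 0.006, 0.009]
ft_force: [1.5, -0.2, -2.8]
width: 0.014
```

```bash
python3 st.py|cut -c1-200
```

```text
t 24.9667 p [0.5076 0.0407 0.0956] xang 27.520120368038075 tilt [ 0.0155 -0.0146] F [ 1.5128 -0.2459 -2.768 ] Ftool [1.2085 0.861  2.7944] M [-0.0791 -0.3206  0.6725] w 0.013972270788688984 j1 0.59597
```

Call:
carry_out([
  [0.9,0,0,0,0],
  [0.9,0,0,0,0],
  [0.9,0,0,0,0],
])

```text
time: 25.22
ee_pos: [0.5077, 0.0408, 0.0955]
eef_rot: [0.971, 0.239, 0.006, 0.009]
ft_force: [1.3, -1.0, -1.3]
width: 0.014
```

```bash
python3 st.py|cut -c1-200
```

```text
t 25.2167 p [0.5077 0.0408 0.0955] xang 27.68498713890998 tilt [ 0.016  -0.0153] F [ 1.2775 -1.0196 -1.2964] Ftool [0.6484 1.4688 1.3321] M [-0.0915 -0.1197  0.7134] w 0.014027455263281002 j1 0.595578
```

Call:
carry_out([
  [0.9,0,0,0,-0.5],
  [0.9,0,0,0,-0.5],
  [0.9,0,0,0,-0.5],
  [0.6,0,0,0,0],
  [0.3,0,0,0,0],
  [0,0,0,0,0],
  [0,0,0,0,0],
  [0,0,0,0,0],
  [0,0,0,-0.2,0],
  [0,0,0,-0.3,0],
  [0,0,0,-0.6,0],
  [0,0,0,-0.8,0],
  [0,0,0,-0.8,0],
])

```text
time: 26.3
ee_pos: [0.5032, 0.0418, 0.1773]
eef_rot: [0.953, 0.304, 0.001, 0.008]
ft_force: [0.2, -0.2, -0.1]
width: 0.0432
```

```bash
python3 st.py .546 -.169 .17
```

```text
t 26.3 p [0.5032 0.0418 0.1773] xang 35.42116830438857 tilt [ 0.0073 -0.0137] F [ 0.2016 -0.1959 -0.106 ] Ftool [0.0509 0.2748 0.1102] M [ 0.0624 -0.2051  0.0162] w 0.043232300317355345 j1 0.6593534550925714 j7 0.3251004010287769
units [-2.9088  6.5502  0.3518]
```

Call:
carry_out([
  [0.5,0,0,0,1],
  [0.9,0,0,0,1],
  [1,0,0,0,1],
  [1,0,0,0,1],
  [1,0,0,0,0.7],
  [1,0,0,0,0],
  [1,0,0.5,0,0],
  [1,0.03,0.8,0,0],
  [1,0.03,0.9,0,0],
  [1,0.03,0.9,0,0],
  [1,0.03,0.9,0,0],
  [1,0.03,0.9,0,0],
  [1,0,0.9,0,0],
  [1,0,0.6,0,0],
  [1,0,0.4,0,0],
  [1,0,0,0,0],
], force=20)

```text
time: 27.63
ee_pos: [0.5544, -0.1617, 0.2011]
eef_rot: [0.994, 0.109, 0.013, 0.009]
ft_force: [0.4, -0.7, -0.8]
width: 0.0003
```

```bash
cat > look.py <<'E'
from h import *
np.set_printoptions(precision=4,suppress=True)
Z=dict(rail=.02,rail_front=.034,rail_back=.034,stop_face=.034,knob_grip=.132)
c=np.array([.508,.0402]); a=np.radians(10.3); ex=np.array([np.cos(a),np.sin(a)]); ey=np.array([-np.sin(a),np.cos(a)])
for n in('top','side'):
    im=camera(n)
    import sys; cv2.imwrite(f'pics/{n}_{sys.argv[1]}.png',im)
    for q in Z:
        for r in pinpoint(q,n)[:2]:
            w=atz(n,r['xy'],Z[q])[:2]-c; print(n,q,round(r['conf'],2),'px',np.round(r['xy'],1),'jig xy mm',np.round([w@ex*1e3,w@ey*1e3],1))
E
python3 look.py 5; python3 st.py .546 -.169 .17
```

```text
top rail 0.68 px [253.4 211.6] jig xy mm [ -1.8 -43.6]
top rail 0.53 px [181.9 261.6] jig xy mm [-142.6  240. ]
top rail_front 0.65 px [219.3 214.8] jig xy mm [ 4.3 80.1]
top rail_front 0.47 px [240.6 211.8] jig xy mm [3.5 2.3]
top rail_back 0.81 px [293.1 204.4] jig xy mm [   1.2 -189.7]
top stop_face 0.7 px [203.  219.7] jig xy mm [ -4.4 141.1]
top stop_face 0.55 px [207.4 219.8] jig xy mm [ -7.1 125.4]
top knob_grip 0.69 px [371.  241.4] jig xy mm [-169.3 -418.9]
top knob_grip 0.44 px [240.1 210.9] jig xy mm [-0.5  0.6]
side rail 0.56 px [259.2 223.7] jig xy mm [  6.4 -55.5]
side rail 0.35 px [254.1 242.8] jig xy mm [-10.1  14.6]
side rail_front 0.69 px [236.4 256.9] jig xy mm [ 8.1 89. ]
side rail_front 0.43 px [311.2 137.6] jig xy mm [   2.9 -478.7]
side rail_back 0.74 px [274.3 195. ] jig xy mm [   8.2 -169. ]
side rail_back 0.25 px [260.7 223.6] jig xy mm [ -2.  -46.9]
side stop_face 0.87 px [236.1 269.9] jig xy mm [-10.2 127.1]
side stop_face 0.74 px [255.8 212.3] jig xy mm [ 29.2 -80.2]
side knob_grip 0.71 px [250.7 212.5] jig xy mm [5.9 5.8]
t 28.2333 p [ 0.5543 -0.1585  0.201 ] xang 12.619041082757263 tilt [ 0.0275 -0.0157] F [-0.3849  0.2925 -0.4432] Ftool [-0.322  -0.3787  0.4278] M [-0.0221 -0.0835  0.0451] w 0.0003744278486177551 j1 0.8084301856310955 j7 0.26907080458717336
units [-0.3724  0.2605  1.0323]
```

Call:
carry_out([
  [1,-0.12,0.15,0,0.4],
  [1,-0.12,0.15,0,0],
  [1,-0.12,0.1,0.25,0],
  [1,0,0,0.25,0],
  [1,0,0,0.25,0],
  [1,0,0,0.25,0],
  [1,0,0,0.25,0],
  [1,0,0,0.25,0],
  [1,0,0,0.25,0],
  [1,0,0,0.25,0],
  [1,0,0,0.25,0],
  [1,0,0,0.25,0],
  [1,0,0,0.25,0],
  [1,0,0,0,0],
])

```text
time: 29.4
ee_pos: [0.5464, -0.1749, 0.1078]
eef_rot: [0.996, 0.091, 0.012, 0.008]
ft_force: [-0.1, 0.4, 0.4]
width: 0.0003
```

```bash
python3 st.py .5468 -.1733 .008
```

```text
t 29.4 p [ 0.5464 -0.1749  0.1078] xang 10.403475172787722 tilt [ 0.025  -0.0144] F [-0.0961  0.4053  0.416 ] Ftool [-0.0122 -0.4081 -0.4241] M [-0.0387 -0.0479  0.0079] w 0.0002763248838181933 j1 0.8104514880384586 j7 0.22022265264610544
units [-0.0521 -0.1119  3.3242]
```

Call:
carry_out([
  [1,0,0,0.25,0],
  [1,0,0,0.25,0],
  [1,0,0,0.25,0],
  [1,0,0,0.25,0],
  [1,0,0,0.25,0],
  [1,0,0,0.25,0],
  [1,0,0,0.25,0],
  [1,0,0,0.2,0],
  [1,0,0,0.1,0],
  [1,0,0,0,0],
])

```text
time: 30.23
ee_pos: [0.5483, -0.1758, 0.0394]
eef_rot: [0.996, 0.091, 0.012, 0.008]
ft_force: [-0.5, 0.3, 0.7]
width: 0.0005
```

```bash
python3 st.py .5468 -.1733 .009
```

```text
t 30.2333 p [ 0.5483 -0.1758  0.0394] xang 10.402509342871872 tilt [ 0.0251 -0.0142] F [-0.5103  0.3422  0.6574] Ftool [-0.4254 -0.4163 -0.6748] M [ 0.0035 -0.0709  0.0132] w 0.0005036613353872998 j1 0.7803358861261007 j7 0.17278641977865114
units [-0.0572 -0.1096  1.012 ]
```

Call:
carry_out([
  [1,-0.05,0,0.2,0],
  [1,0,0,0.15,0],
  [1,0,0,0.1,0],
  [1,0,0,0,0],
])

```text
time: 30.57
ee_pos: [0.5475, -0.1764, 0.0251]
eef_rot: [0.996, 0.091, 0.012, 0.008]
ft_force: [-0.3, -0.4, -0.4]
width: 0.0004
```

Call:
carry_out([
  [1,0,0,0.15,0],
  [1,0,0,0.15,0],
  [1,0,0,0.05,0],
  [1,0,0,0,0],
])

```text
time: 30.9
ee_pos: [0.5481, -0.1768, 0.0138]
eef_rot: [0.996, 0.09, 0.013, 0.009]
ft_force: [-0.5, -0.4, 1.1]
width: 0.0003
```

```bash
python3 st.py .5468 -.1733 .009
python3 - <<'E'
from h import *
im=camera('side'); cv2.imwrite('pics/side6.png',im); t=camera('top'); cv2.imwrite('pics/top6.png',t)
a=cv2.resize(im[160:290,205:325],(480,520),interpolation=3); b=cv2.resize(t[165:245,185:320],None,fx=2.3,fy=2.3,interpolation=3)
o=np.zeros((520,480+b.shape[1],3),np.uint8); o[:,:480]=a; o[:b.shape[0],480:]=b; cv2.imwrite('pics/c6.png',o)
E
```

```text
t 30.9 p [ 0.5481 -0.1768  0.0138] xang 10.396011066461755 tilt [ 0.0266 -0.0149] F [-0.4796 -0.3909  1.0799] Ftool [-0.5168  0.3191 -1.0864] M [-0.0007 -0.1027  0.0136] w 0.0002937169555305842 j1 0.7687128576649437 j7 0.1543004818797184
units [-0.0243 -0.1239  0.1557]
```

View pics/c6.png

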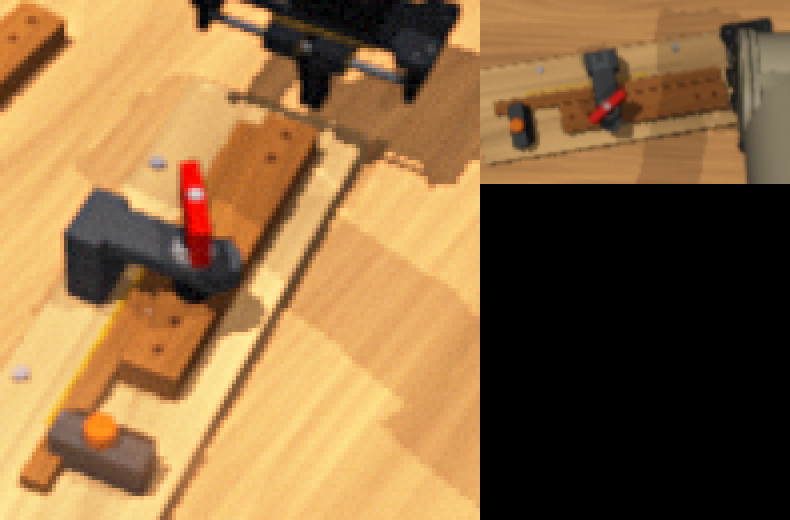

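Call:
carry_out([
  [1,-0.02,0,0.12,0],
  [1,-0.02,-0.2,0,0],
  [1,0,-0.2,0,0],
  [1,0,-0.15,0,0],
  [1,0,0,0,0],
])

```text
time: 31.42
ee_pos: [0.544, -0.159, 0.0102]
eef_rot: [0.996, 0.09, 0.013, 0.009]
ft_force: [0.0, 0.8, 0.2]
width: 0.0002
```

Call:
carry_out([
  [1,0,-0.1,0,0],
  [1,0,-0.1,0,0],
])

```text
time: 31.58
ee_pos: [0.543, -0.1527, 0.0103]
eef_rot: [0.996, 0.091, 0.013, 0.009]
ft_force: [0.1, -0.5, 0.8]
width: 0.0003
```

Call:
carry_out([
  [1,0,-0.1,0,0],
  [1,0,-0.1,0,0],
])

```text
time: 31.75
ee_pos: [0.5419, -0.1466, 0.0104]
eef_rot: [0.996, 0.09, 0.013, 0.009]
ft_force: [0.4, -1.4, -0.3]
width: 0.0004
```

```bash
cat >> st.py <<'E'
c=np.array([.508,.0402]); a=np.radians(10.3); w=s['ee_pos'][:2]-c
print('jig mm',1e3*(w@[np.cos(a),np.sin(a)]),1e3*(w@[-np.sin(a),np.cos(a)]))
E
python3 st.py
```

```text
t 31.75 p [ 0.5419 -0.1466  0.0104] xang 10.394742314342366 tilt [ 0.0284 -0.0161] F [ 0.3926 -1.3877 -0.2532] Ftool [0.1294 1.4301 0.2866] M [-0.2536 -0.1035 -0.0334] w 0.00035410860788106255 j1 0.7379346822065624 j7 0.1007351007963062
jig mm -0.03454497534993217 -189.89919782310167
```

Call:
carry_out([
  [1,0,-0.1,0,0],
  [1,0,-0.1,0,0],
  [1,0,-0.1,0,0],
  [1,0,-0.1,0,0],
  [1,0,-0.1,0,0],
  [1,0,-0.1,0,0],
  [1,0,0,0,0],
])

```text
time: 32.33
ee_pos: [0.5387, -0.1276, 0.0104]
eef_rot: [0.996, 0.09, 0.014, 0.01]
ft_force: [-0.1, -0.8, 0.1]
width: 0.0003
```

```bash
python3 st.py; python3 look.py 7 | grep -E "front|back|stop"
```

```text
t 32.3333 p [ 0.5387 -0.1276  0.0104] xang 10.369755337568956 tilt [ 0.0293 -0.0174] F [-0.1437 -0.7708  0.1277] Ftool [-0.2767  0.7352 -0.1184] M [-0.0491 -0.1111 -0.0252] w 0.00033217518278291953 j1 0.7167273604984077 j7 0.06585316397258766
jig mm 0.15420549766491992 -170.57016587916678
top rail_front 0.66 px [213.8 215.9] jig xy mm [  3.4 100.4]
top rail_front 0.26 px [238.4 212.7] jig xy mm [ 1.5 10.7]
top rail_back 0.88 px [285.2 206.3] jig xy mm [  -1.2 -160.3]
side rail_front 0.89 px [233.6 260.3] jig xy mm [  9.8 102.3]
side rail_back 0.56 px [271.7 197.7] jig xy mm [  10.8 -155.1]
side rail_back 0.18 px [253.  212.4] jig xy mm [ 36.5 -76.2]
side stop_face 0.75 px [233.  267.8] jig xy mm [  0.2 124.7]
```

Call:
carry_out([
  [1,0,-0.1,0,0],
  [1,0,-0.1,0,0],
  [1,0,-0.1,0,0],
  [1,0,-0.1,0,0],
  [1,0,-0.05,0,0],
])

```text
time: 33.35
ee_pos: [0.5364, -0.1156, 0.0103]
eef_rot: [0.996, 0.089, 0.014, 0.011]
ft_force: [0.9, -1.6, 0.2]
width: 0.0003
```

Call:
carry_out([
  [1,0,-0.04,0,0],
  [1,0,-0.04,0,0],
])

```text
time: 33.52
ee_pos: [0.5359, -0.1127, 0.0103]
eef_rot: [0.996, 0.089, 0.014, 0.011]
ft_force: [-0.0, -2.2, -0.0]
width: 0.0007
```

Call:
carry_out([
  [1,0,-0.04,0,0],
  [1,0,-0.04,0,0],
])

```text
time: 33.68
ee_pos: [0.5355, -0.1103, 0.0103]
eef_rot: [0.996, 0.089, 0.014, 0.011]
ft_force: [-0.0, -2.3, 0.2]
width: 0.0004
```

```bash
python3 st.py
```

```text
t 33.6833 p [ 0.5355 -0.1103  0.0103] xang 10.264910044848252 tilt [ 0.0303 -0.0197] F [-0.0153 -2.3237  0.2101] Ftool [-0.4234  2.2886 -0.1646] M [-0.3615 -0.1696 -0.0156] w 0.0003806394337463296 j1 0.6952872168864895 j7 0.030577795681368976
jig mm 0.1641514381913457 -152.9518277923992
```

Call:
carry_out([
  [1,0,-0.04,0,0],
  [1,0,-0.03,0,0],
  [1,0,-0.02,0,0],
])

```text
time: 33.93
ee_pos: [0.5351, -0.1073, 0.0103]
eef_rot: [0.996, 0.089, 0.014, 0.011]
ft_force: [-0.5, -1.3, 0.5]
width: 0.0006
```

```bash
python3 st.py; python3 look.py 8 | grep -E "front|back|stop"
```

```text
t 33.9333 p [ 0.5351 -0.1073  0.0103] xang 10.265094134645775 tilt [ 0.0304 -0.0198] F [-0.4819 -1.3463  0.4717] Ftool [-0.7014  1.2507 -0.4594] M [-0.4078 -0.143  -0.0003] w 0.0005665105898682401 j1 0.691793677533905 j7 0.025151369255896214
jig mm 0.24302287938045955 -150.0010421954209
top rail_front 0.86 px [206.3 216.4] jig xy mm [  5.6 127.6]
top rail_back 0.88 px [282.2 208.1] jig xy mm [  -6.  -148.5]
top stop_face 0.5 px [208.1 217.7] jig xy mm [ -0.  121.8]
side rail_front 0.85 px [229.5 268.1] jig xy mm [  8.2 129.6]
side rail_back 0.57 px [268.1 198.7] jig xy mm [  19.  -146.4]
side rail_back 0.37 px [260.9 330.4] jig xy mm [-141.8  256.4]
side stop_face 0.87 px [232.8 267.8] jig xy mm [  0.7 124.9]
```

Close to contact; go in ~2 mm bites.

Call:
carry_out([
  [1,0,-0.03,0,0],
  [1,0,-0.02,0,0],
])

```text
time: 34.7
ee_pos: [0.5348, -0.1064, 0.0102]
eef_rot: [0.996, 0.089, 0.014, 0.011]
ft_force: [0.4, -2.6, 1.5]
width: 0.0
```

Call:
carry_out([
  [1,0,-0.02,0,0],
])

```text
time: 34.78
ee_pos: [0.5347, -0.106, 0.0103]
eef_rot: [0.996, 0.089, 0.014, 0.012]
ft_force: [-0.2, -1.7, 0.6]
width: 0.0006
```

Call:
carry_out([
  [1,0,-0.03,0,0],
  [1,0,-0.03,0,0],
])

```text
time: 34.95
ee_pos: [0.5344, -0.1047, 0.0103]
eef_rot: [0.996, 0.089, 0.014, 0.012]
ft_force: [0.8, -3.7, 0.4]
width: 0.0007
```

Call:
carry_out([
  [1,0,-0.02,0,0],
])

```text
time: 35.03
ee_pos: [0.5344, -0.1045, 0.0103]
eef_rot: [0.996, 0.089, 0.014, 0.012]
ft_force: [1.5, -4.4, -0.7]
width: 0.0005
```

Call:
carry_out([
  [1,0,-0.02,0,0],
  [1,0,-0.02,0,0],
])

```text
time: 35.2
ee_pos: [0.5343, -0.1046, 0.0103]
eef_rot: [0.996, 0.088, 0.015, 0.013]
ft_force: [1.0, -5.3, -0.6]
width: 0.0005
```

```bash
python3 st.py; python3 look.py 9 | grep -E "front|back|stop|knob"
```

```text
t 35.2 p [ 0.5343 -0.1046  0.0103] xang 10.127649326544308 tilt [ 0.0313 -0.0232] F [ 0.994  -5.3056 -0.5831] Ftool [0.03   5.379  0.7371] M [-1.059  -0.411  -0.0233] w 0.0004577351676954459 j1 0.6858421953516771 j7 0.013898725416384932
jig mm 0.005562915657313956 -147.1464629555784
top rail_front 0.87 px [207.5 217.8] jig xy mm [ -0. 124.]
top rail_back 0.6 px [280.4 207.6] jig xy mm [  -3.3 -142.3]
top stop_face 0.53 px [208.9 218.9] jig xy mm [ -4.7 119.5]
top knob_grip 0.57 px [240.9 208.6] jig xy mm [ 6.7 -3.2]
top knob_grip 0.17 px [241.8 212. ] jig xy mm [-5.  -4.5]
side rail_front 0.81 px [231.4 267.8] jig xy mm [  4.1 126.6]
side stop_face 0.65 px [235.2 269.5] jig xy mm [ -7.5 127. ]
side stop_face 0.18 px [140.5 346.4] jig xy mm [ 93.9 415.2]
side knob_grip 0.6 px [254.9 213.2] jig xy mm [-5.3  3.1]
```

Call:
carry_out([
  [1,0,0,0,0],
  [1,0,0.02,0,0],
  [1,0,0.05,0,0],
  [1,0,0.2,0,0],
  [1,0,0.3,0,0],
  [1,0,0.4,0,0],
  [1,0,0.4,0,0],
  [1,0,0.4,-0.2,0],
  [1,0,0.4,-0.5,0],
  [1,0,0.4,-0.5,0],
  [1,0,0.4,-0.5,0],
  [1,0,0.4,-0.5,0],
  [1,0,0.4,-0.5,0],
  [1,0,0.4,-0.5,0],
  [1,0,0.4,-0.5,0],
  [1,0,0.2,-0.5,0],
  [1,0,0,0,0],
  [1,0,0,0,0],
])

```text
time: 37.3
ee_pos: [0.5535, -0.2643, 0.1435]
eef_rot: [0.996, 0.084, 0.012, 0.01]
ft_force: [-0.6, -0.4, 0.1]
width: 0.0003
```

```bash
python3 st.py; python3 look.py 10 | grep -E "front|back|stop|knob"
python3 - <<'E'
from h import *
im=cv2.imread('pics/side_10.png'); t=cv2.imread('pics/top_10.png')
a=cv2.resize(im[170:290,200:300],(500,600),interpolation=3); b=cv2.resize(t[175:240,180:280],None,fx=3,fy=3,interpolation=3)
o=np.zeros((600,800,3),np.uint8); o[:,:500]=a; o[:b.shape[0],500:]=b; cv2.imwrite('pics/c10.png',o)
E
```

```text
t 37.3 p [ 0.5535 -0.2643  0.1435] xang 9.636539074814504 tilt [ 0.0262 -0.0185] F [-0.6478 -0.4095  0.1114] Ftool [-0.7045  0.2981 -0.1207] M [ 0.0427  0.0138 -0.0231] w 0.0002512505187902015 j1 0.8876120718096344 j7 0.35365622741942127
jig mm -9.724575824290433 -307.7544414910533
top rail_front 0.84 px [208.  214.9] jig xy mm [ 10.1 120.8]
top rail_back 0.74 px [279.6 205.6] jig xy mm [   4.4 -140.6]
top stop_face 0.46 px [205.8 218.7] jig xy mm [ -2.3 130.6]
top knob_grip 0.64 px [236.8 212.9] jig xy mm [-5.5 12.6]
side rail_back 0.67 px [269.4 201.4] jig xy mm [  10.9 -138. ]
side stop_face 0.62 px [233.7 271.5] jig xy mm [ -6.8 134.4]
side knob_grip 0.45 px [253.9 207.3] jig xy mm [  6.2 -14.9]
```

View pics/c10.png

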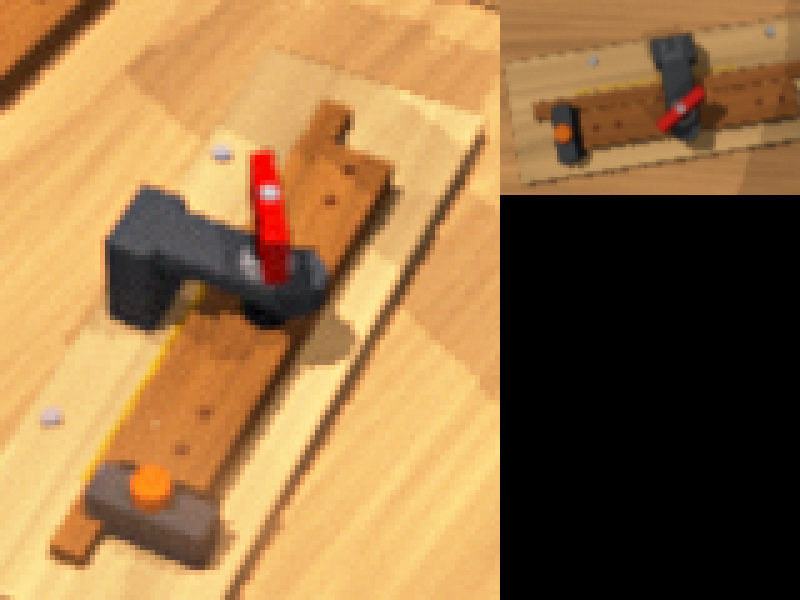

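```bash
python3 -c "
from bench import *
print(close_job())"
```

```text
the job is handed in; nothing more can be done
None
```

I turned the knob clockwise to its loose stop and then pushed the rail until its end was against the buffer. The job is handed in at about 37 s of the 72 s allowed; no verdict was reported.

- **Knob:** I turned it in two grips, about 1.9 rad of thread in total. The torque ran at about 0.35 N m and rose to about 0.7 N m at the loose stop (roughly 0.24 rad of twist). I backed off before letting go. The sideways forces I read between moves stayed within about 2 N.
- **Rail:** I pushed it about 43 mm with closed fingers. Friction read 1–2.5 N, and at the buffer the push rose to about 5 N with no further movement. I then backed the arm away.
- **Last picture:** it shows the rail against the buffer and straight along the fence, the knob loose, and the gripper clear of everything. The other things on the bench were not touched.

**Checks that disagreed:**
- The fingertips turned out about 36 mm higher than the stated tool geometry implied. My first attempt at the knob closed on air above it, so I touched the top of the bar to correct the height.
- The networks' positions for the rail and stop scatter by about 5–10 mm, and the last ones put a 5–10 mm gap between the rail's front and the buffer. The contact with the buffer therefore rests on the force rise and the picture.
- The tool stayed tilted by about 0.02–0.04 rad, which did no visible harm.

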